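# Pry open the sloping blank box and lay a tabbed blank in it

### The job

Take the flat-bladed knife from its wooden rest, slide the blade along the slope through the notch of the sloping box until about 2 cm of it is under the closed lid, then lever the lid up and push it back with the blade until it stands past square to the box; only the knife may touch the lid. Lay the knife flat back on its rest, then put the brass blank into the box, flat on the floor with its tab pointing up the slope to the hinge. Set things down rather than dropping them, and leave the drill tube, the bangle and the mallet where they are.

Things in the scene. Friction and masses are not known exactly. Their poses are not given: they have to be found in the camera images.
- box: Dark wooden box, fixed at a 30 degree slope on a wooden stand. Outside 100 (x) x 140 (y) x 45 mm (z). Origin: centre of its underside, 110 mm above the bench. x runs up the slope to the hinge (towards the robot's right, -y, within 20 degrees), y along the hinge, z square to the floor. Front wall (low end) x = -50 to -38 mm, back wall 40 to 50, side walls 8 mm thick.
- box_floor (a point): Centre of the empty box's inner floor, z = 6 mm of the box frame, x = 1. Inside 78 (x) x 124 mm (y), 39 mm deep. The stand keeps under the box (base 130 x 150 mm); nothing stands in front of the notch.
- notch (a point): Middle of the mouth of the notch in the outer face of the box's front wall: an opening 50 mm wide and 6 mm high (z = 39 to 45 mm of the box frame), right under the lid, through the 12 mm wall. A brass sill plate, 50 mm wide, juts out 10 mm below it, top at z = 37. This point is at x = -50, y = 0, z = 42 mm of the box frame.
- lid (a joint): Angle of the plain aluminium lid, 100 x 140 x 3 mm, no handle, flush with the box's faces, hinged on the box's upper end. 0 = shut (underside at z = 45 mm of the box frame), grows as it opens upward, 1.57 = square to the box, stop at 1.95. Stiff hinge: it stays where it is left and takes 1.5 to 3 N near its front edge to move.
- lid_hinge (a point): Middle of the lid's hinge line, at x = 50, y = 0, z = 45 mm of the box frame; the line runs along the box's y.
- lid_edge (a point): Middle of the lid's free edge, at its underside, 100 mm from the hinge; moves with the lid.
- knife: Loose flat-bladed knife, about 70 g: dark wooden handle 18 mm wide, 24 high, x = -55 to 17 mm; brass ferrule 16 wide to x = 27; stiff straight steel blade 18 wide, 2.5 thick, to x = 95, level at z = 12 mm (half the handle's height). Origin: on the handle's flat underside; x points to the tip, z up as it lies on its rest, tip to the right (-y) within 35 degrees.
- blade_tip (a point): Middle of the end of the knife's blade, x = 95, y = 0, z = 12 mm of the knife's frame.
- rest: Fixed wooden slab 190 (x) x 70 (y) x 14 mm (z) on the bench, on which the knife lies. Origin: centre of its underside; x lengthwise.
- blank: Loose brass blank, about 120 g, lying flat on the cork pad: a block 24 (x) x 45 (y) x 14 mm (z) with a tab 16 wide, 8 high, standing 12 mm out of the middle of one long side, at +x. Origin: centre of the block's underside; x points to the tab, z up. The tab points to the right (-y) within 60 degrees. In the box it may slide down against the front wall.
- pad: Fixed square cork pad on the bench, 110 x 110 x 4 mm, on which the blank lies; origin at the centre of its underside.
- drill_tube: Bystander: upright grey plastic drill holder with a yellow cap, 50 mm across, 139 mm tall, origin at the centre of its foot.
- bangle: Bystander: flat steel ring 60 mm across, 9 mm high, lying on the bench, origin at the centre of its underside.
- mallet: Bystander: small hammer lying on the bench; origin under its middle, handle along its x.
Mind the look-alikes: they are no part of the job. What is meant by the rest is not purple, and is the smaller of those in its own colour.

How it is judged:
By the outcome, as a careful person would: the job done as asked, in the order asked, and still so for the second after the job is handed in, with the robot touching nothing.
It also fails if it takes over 72 s, if anything falls off the work surface, if the arm or the gripper's body presses on something with over 40 N, if the wrist force passes 120 N, or if a joint passes its speed limit or range.

### The arm

A 7-joint arm with a two-finger parallel gripper is mounted at the origin on the work surface. World frame = base frame: x ahead of the robot, y to its left, z up, the work surface at z = 0. Lengths are in m, angles in rad, forces in N, time in s.
With the tool pointing down it reaches from about 0.4 to 0.85 m from the base axis. Payload 4.5 kg.
Tool frame: the origin (TCP) lies midway between the tips of the shut fingers; the grasp point (between the pads) lies 19 mm behind it; z points along the fingers, y is the direction in which the jaws open and shut (so a half turn about z gives the same grasp; the last joint's range is limited). The gripper opens to 88 mm and grips with 3 to 60 N. Pads are 18 mm wide; open, the fingers measure 123 mm over their backs; the gripper's body (75 mm by 187 mm) begins 45 mm behind the grasp point.
Start: joints at [1.266, 0.689, -0.195, 1.565, 0.157, 0.902, -0.215], TCP at [0.208, -0.589, 0.239] pointing down, gripper open.
Joint ranges: [-3.01, 3.01], [-0.46, 2.08], [-1.47, 1.51], [0.13, 2.56], [-1, 4.14], [0.04, 2.09], [-2.66, 2.66]. Speed limits (rad/s): [2.57, 2.57, 3.14, 3.14, 3.14, 3.14, 3.14].

### API

Orientations are given as a unit quaternion [x, y, z, w].
In Python, from plant import r gives the robot as it stands. The module is installed in compiled form; this text tells all that it offers.
- The arm moves only by the shell command python3 -m jog 'ROWS' [FORCE]. ROWS is JSON, a list of rows, each an object with "translation": the shift along the tool's x, y, z in units of 40 mm (1.0 is 40 mm), a list of three; "twist": the turn about the tool's z in units of 6 degrees (1.0 is 6 degrees); "claw": the opening in per cent of the stroke, from 0 (shut) to 100 (fully open). A call has 1 to 20 rows; each row shifts and turns the commanded pose from where the row before left it, along the tool's axes as they then stand; what a row does not reach is not made up. A row lasts 1/12 s, in which the tool goes at most 41.7 mm and 7.16 degrees, less where a joint would pass 70% of its speed; a pose out of reach is approached as far as the arm can. A call is refused whole if a number of a shift passes 1 or a number of a turn 1, either way. A call with a gripper value outside its range is refused whole. The fingers move at their own pace and stop on an object; FORCE is the grip in N (left out, the last holds). Time passes only in rows, so rows that do not move let the fingers close. It gives the time, the measured TCP pose, the force and the opening at its end, in the units of the state.
- r.get_state(): the state, without advancing time (a new reading comes with each control period).
- r.snapshot(name): name is "side" or "top" or "wrist"; returns a dict with "img" (420x560x3 uint8, red, green, blue), "fx", "fy", "cx", "cy" (pixels), "dist_coeffs" ([k1, k2, p1, p2, k3] as OpenCV has them; the pictures are not rectified), "origin" and "rotation" of the camera in the world; the wrist camera has in their place "T_tool_cam" (4x4, takes a point from camera to tool coordinates, whose origin is the TCP and whose axes are the flange's). Camera axes: x right, y up, looking along -z (the intrinsics and any distortion apply to the point x, -y, -z); pixel columns grow to the right and rows downward; lengths in m; the calibration is good to about 2 mm. A picture is of the moment at which its call begins: read the wrist's pose just before it. There is no depth.
- r.finish_job(): hands the job in, once; it reports no verdict.
Trained networks look in the newest picture that a camera, given by its name, has taken for a name from the list of things; names that differ only in an ending like _2 or _b are one class to them, and where a whole thing is asked for, a point or a joint stands for the part that bears it (a point fixed in the world has none). Each returns a list of dicts, best first, with "confidence" (0 to 1); they miss things now and then, are a little off and sometimes report something else, mostly with a low value. They report only what shows in the picture. A call takes as long as a camera call. They do not tell look-alikes from the thing itself.
- r.spot_in(label, camera): "rect" ([left, top, right, bottom] in pixels, round what is visible of it).
- r.spot_point(label, camera): "location" ([row, column] in pixels: a listed point, or the origin of a listed thing).
The state is a dict: "clock": time; "q": joint angles; "qd": joint speeds; "joint_torque": joint torques, N m; "tool_pos": TCP position; "eef_rot": TCP orientation; "contact_force": force on the tool from outside, world axes, zero at the start; "moment": the same for the moment, N m; "opening": opening from 0.0 (shut) to 1.0 (fully open).
Only numpy, scipy, OpenCV 4.12 (cv2) and the standard library are available. Lean on these libraries where they do the work, as an engineer would, in place of code of your own. Each camera call takes 0.05 s, during which the arm holds its last target. There are 200 camera calls.

## Working session

There is one attempt and no reset: what is moved stays moved. The work goes in short steps, Python scripts to look and compute and a shell command to move; the robot and the scene stay as the last step left them, time stands still between calls to the robot, and variables do not carry over. Pictures are saved under pics/ and viewed, about 8 in all and at most 12, crops included, and the job is handed in when it is done.

```bash
mkdir -p pics; cat > h.py <<'E'
import numpy as np, cv2
from plant import r
from scipy.spatial.transform import Rotation as R
def cam(s,st=None):
    K=np.array([[s['fx'],0,s['cx']],[0,s['fy'],s['cy']],[0,0,1.]]);d=np.array(s['dist_coeffs'],float)
    if 'origin' in s: o=np.array(s['origin']);Rc=np.array(s['rotation'])
    else:
        T=np.eye(4);T[:3,:3]=R.from_quat(st['eef_rot']).as_matrix();T[:3,3]=st['tool_pos'];T=T@np.array(s['T_tool_cam']);o=T[:3,3];Rc=T[:3,:3]
    if Rc.shape!=(3,3): Rc=R.from_quat(Rc).as_matrix()
    return K,d,o,Rc
def ray(c,px):  # px=(col,row)
    K,d,o,Rc=c;u=cv2.undistortPoints(np.array([[px]],float),K,d)[0,0]
    v=Rc@np.array([u[0],-u[1],-1]);return o,v/np.linalg.norm(v)
def onz(c,px,z): o,v=ray(c,px);return o+v*(z-o[2])/v[2]
def proj(c,P):
    K,d,o,Rc=c;p=(np.atleast_2d(P)-o)@Rc*[1,-1,-1]
    return cv2.projectPoints(p,np.zeros(3),np.zeros(3),K,d)[0][:,0]
def shot(n):
    st=r.get_state();s=r.snapshot(n);return s['img'],cam(s,st)
E
python3 - <<'E'
from h import *
st=r.get_state();print({k:np.round(v,4).tolist() for k,v in st.items()})
ims=[]
for n in('side','top','wrist'):
    im,c=shot(n);np.savez(f'pics/{n}0.npz',im=im,K=c[0],d=c[1],o=c[2],R=c[3]);print(n,c[2].round(3),c[3].round(3).tolist(),c[0][0,0])
    cv2.imwrite(f'pics/{n}0.png',im[:,:,::-1])
    for l in 'box notch lid_hinge lid_edge knife blade_tip rest blank pad drill_tube bangle mallet box_floor'.split():
        a=r.spot_point(l,n);b=r.spot_in(l,n)
        print(l,[(np.round(x['location']).tolist(),round(x['confidence'],2)) for x in a],[(np.round(x['rect']).tolist(),round(x['confidence'],2)) for x in b])
E
```

```text
{'clock': 0.0, 'q': [1.2658, 0.69, -0.1945, 1.5663, 0.1573, 0.9025, -0.2151], 'qd': [-0.0005, -0.0002, 0.0009, -0.0019, 0.0007, 0.002, 0.0007], 'joint_torque': [-0.0007, -52.756, -1.2676, -15.3424, -0.0528, 0.0066, 0.0001], 'tool_pos': [0.2074, -0.5889, 0.2379], 'eef_rot': [0.9857, 0.1686, -0.0002, -0.0009], 'contact_force': [0.5792, -0.4032, -0.6894], 'moment': [0.0093, -0.0024, -0.0194], 'opening': 1.0024}
side [0.375 1.235 0.851] [[-0.997, 0.026, -0.066], [-0.069, -0.528, 0.846], [-0.013, 0.849, 0.528]] 531.3738213281302
box [([200.0, 236.0], 0.57)] [([211.0, 175.0, 265.0, 216.0], 0.89)]
notch [([206.0, 233.0], 0.86), ([244.0, 310.0], 0.58), ([179.0, 277.0], 0.27), ([190.0, 209.0], 0.22)] [([208.0, 171.0, 267.0, 217.0], 0.57)]
lid_hinge [([173.0, 239.0], 0.58)] [([210.0, 172.0, 261.0, 205.0], 0.64)]
lid_edge [([210.0, 234.0], 0.78)] [([206.0, 174.0, 260.0, 209.0], 0.74), ([206.0, 173.0, 261.0, 214.0], 0.26)]
knife [([302.0, 277.0], 0.65)] [([263.0, 274.0, 297.0, 312.0], 0.94), ([209.0, 172.0, 261.0, 216.0], 0.34), ([300.0, 234.0, 321.0, 248.0], 0.2)]
blade_tip [([278.0, 293.0], 0.
[... 1966 characters left out ...]
4.0, 425.0], 0.63)] [([407.0, 195.0, 449.0, 231.0], 0.68)]
drill_tube [([148.0, 228.0], 0.81)] [([216.0, 119.0, 238.0, 158.0], 0.8), ([289.0, 135.0, 339.0, 197.0], 0.7)]
bangle [([247.0, 300.0], 0.57), ([159.0, 331.0], 0.48)] [([292.0, 237.0, 314.0, 260.0], 0.54)]
mallet [([144.0, 392.0], 0.59)] [([351.0, 113.0, 424.0, 173.0], 0.74)]
box_floor [([169.0, 318.0], 0.88)] [([289.0, 136.0, 338.0, 198.0], 0.74)]
wrist [ 0.276 -0.565  0.384] [[0.332, 0.905, 0.268], [-0.943, 0.318, 0.094], [-0.0, -0.284, 0.959]] 318.8143372730886
box [] []
notch [] []
lid_hinge [] []
lid_edge [] []
knife [] []
blade_tip [] []
rest [] []
blank [] []
pad [] []
drill_tube [] []
bangle [] []
mallet [] []
box_floor [] []
```

```bash
python3 -c "
import cv2,numpy as np
a=cv2.imread('pics/side0.png');b=cv2.imread('pics/top0.png')
cv2.imwrite('pics/s.png',cv2.resize(a,(784,588)));cv2.imwrite('pics/t.png',cv2.resize(b,(784,588)))"
```

```text
(no output)
```

View pics/s.png

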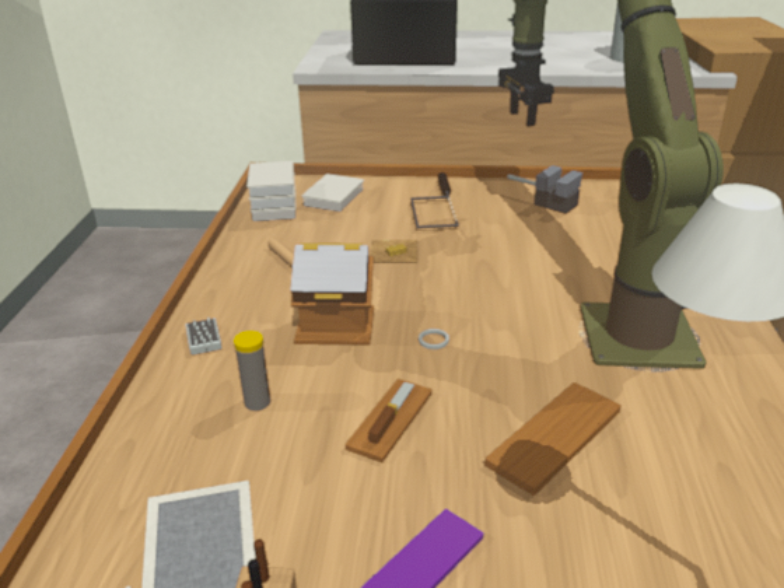

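View pics/t.png

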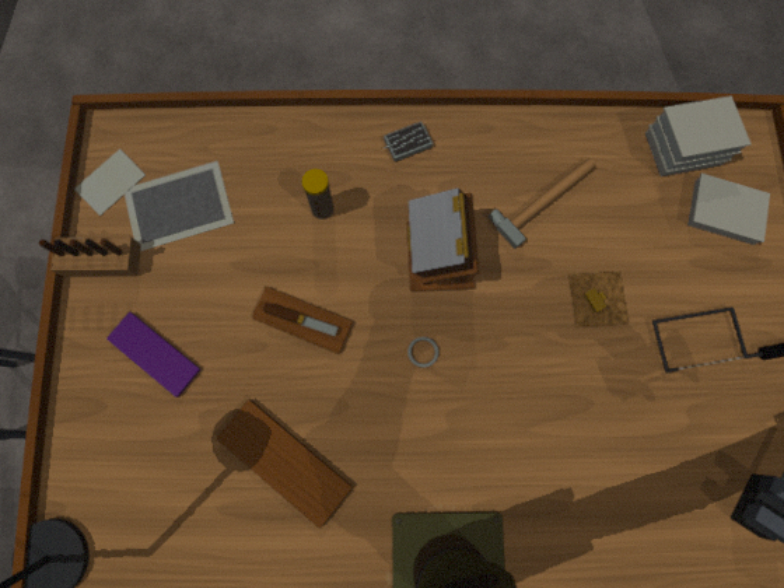

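```bash
python3 - <<'E'
from h import *
def ld(n): z=np.load(f'pics/{n}0.npz');return z['im'],(z['K'],z['d'],z['o'],z['R'])
it,ct=ld('top');is_,cs=ld('side');f=1.4
for nm,pts,z in [('rest',[(268,288),(353,319),(341,353),(253,322)],.014),('bigslab',[(253,400),(354,485),(322,527),(218,437)],.014),('pad',[(569,274),(624,272),(629,325),(574,327)],.004),('knife ends',[(264,309),(339,329)],.026),('tube foot',[(323,212)],0),('lid corners',[(409,205),(461,190),(467,262),(413,274)],.15),('stand',[(410,290),(476,289)],.0)]:
    P=np.array([onz(ct,(x/f,y/f),z) for x,y in pts]);print(nm,P[:,:2].round(3).tolist(),P.mean(0).round(3))
for nm,pts,z in [('rest',[(402,380),(432,398),(383,459),(347,446)],.014),('stand',[(294,341),(371,341)],0),('tubefoot',[(257,405)],0)]:
    P=np.array([onz(cs,(x/f,y/f),z) for x,y in pts]);print('side',nm,P[:,:2].round(3).tolist(),P.mean(0).round(3))
a=cv2.resize(it[190:380,70:270,::-1],None,fx=3,fy=3,interpolation=cv2.INTER_CUBIC)
cv2.imwrite('pics/crop1.png',a)
E
```

```text
rest [[0.535, 0.346], [0.47, 0.175], [0.403, 0.198], [0.466, 0.373]] [0.468 0.273 0.014]
bigslab [[0.313, 0.367], [0.155, 0.172], [0.081, 0.231], [0.244, 0.431]] [0.198 0.3   0.014]
pad [[0.563, -0.267], [0.567, -0.383], [0.455, -0.381], [0.452, -0.268]] [ 0.509 -0.325  0.004]
knife ends [[0.489, 0.35], [0.448, 0.202]] [0.469 0.276 0.026]
tube foot [[0.702, 0.24]] [0.702 0.24  0.   ]
lid corners [[0.654, 0.067], [0.683, -0.029], [0.545, -0.034], [0.524, 0.063]] [0.602 0.017 0.15 ]
stand [[0.532, 0.06], [0.533, -0.074]] [ 0.533 -0.007  0.   ]
side rest [[0.456, 0.186], [0.401, 0.233], [0.473, 0.385], [0.533, 0.36]] [0.466 0.291 0.014]
side stand [[0.679, 0.058], [0.527, 0.05]] [0.603 0.054 0.   ]
side tubefoot [[0.707, 0.252]] [0.707 0.252 0.   ]
```

View pics/crop1.png

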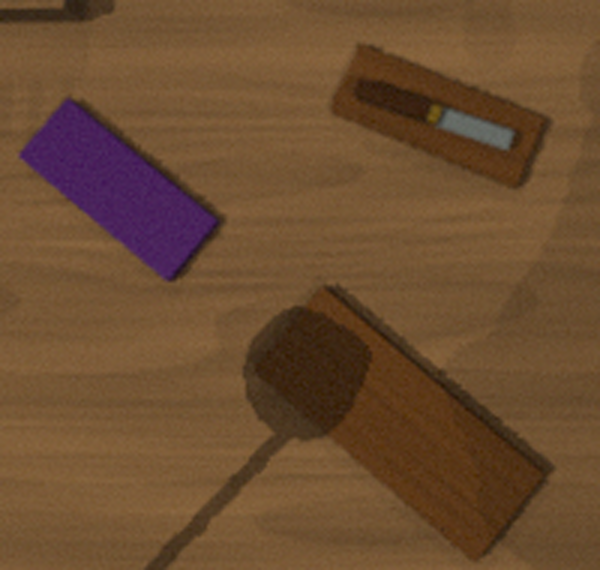

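The rest is the small brown slab (crop ~(440,115)) carrying the knife. The purple slab (120,190) is ruled out by colour, and the brown one (435,430) is larger. Next I move towards the blank and look at each item on the way to the knife.

```bash
python3 -m jog '[{"translation":[0.93,-0.37,-0.23],"twist":0,"claw":100},{"translation":[0.93,-0.37,-0.23],"twist":0,"claw":100},{"translation":[0.93,-0.37,-0.23],"twist":0,"claw":100},{"translation":[0.93,-0.37,-0.23],"twist":0,"claw":100},{"translation":[0.93,-0.37,-0.23],"twist":0,"claw":100},{"translation":[0.93,-0.37,-0.23],"twist":0,"claw":100},{"translation":[0.93,-0.37,-0.23],"twist":0,"claw":100},{"translation":[0.93,-0.37,-0.23],"twist":0,"claw":100},{"translation":[0.93,-0.37,-0.23],"twist":0,"claw":100},{"translation":[0,0,0],"twist":0,"claw":100},{"translation":[0,0,0],"twist":0,"claw":100}]'
cat > w.py <<'E'
import sys
from h import *
n=sys.argv[1];im,c=shot('wrist');np.savez(f'pics/{n}.npz',im=im,K=c[0],d=c[1],o=c[2],R=c[3]);cv2.imwrite(f'pics/{n}.png',im[:,:,::-1])
for l in sys.argv[2:]:
    print(l,[(np.round(x['location']).tolist(),round(x['confidence'],2)) for x in r.spot_point(l,'wrist')],[(np.round(x['rect']).tolist(),round(x['confidence'],2)) for x in r.spot_in(l,'wrist')])
E
python3 w.py w1 blank pad
python3 -m jog '[{"translation":[0.32,-0.91,0],"twist":0,"claw":100},{"translation":[0.32,-0.91,0],"twist":0,"claw":100},{"translation":[0.32,-0.91,0],"twist":0,"claw":100},{"translation":[0.32,-0.91,0],"twist":0,"claw":100},{"translation":[0.32,-0.91,0],"twist":0,"claw":100},{"translation":[0.32,-0.91,0],"twist":0,"claw":100},{"translation":[0.32,-0.91,0],"twist":0,"claw":100},{"translation":[0.32,-0.91,0],"twist":0,"claw":100},{"translation":[0.32,-0.91,0],"twist":0,"claw":100},{"translation":[0.32,-0.91,-0.3],"twist":0,"claw":100},{"translation":[0,0,-0.6],"twist":0,"claw":100},{"translation":[0,0,0],"twist":0,"claw":100},{"translation":[0,0,0],"twist":0,"claw":100}]'
python3 w.py w2 box notch lid_hinge lid_edge
```

```text
clock: 4.97
tool_pos: [0.482, -0.3498, 0.3221]
eef_rot: [0.985, 0.172, 0.001, 0.0]
contact_force: [-0.4, -0.2, 0.8]
opening: 0.998
blank [([145.0, 260.0], 0.86)] [([248.0, 127.0, 279.0, 163.0], 0.72)]
pad [([144.0, 267.0], 0.58)] []
clock: 6.3
tool_pos: [0.4795, 0.0324, 0.3582]
eef_rot: [0.986, 0.168, 0.001, 0.0]
contact_force: [0.9, 0.4, -0.6]
opening: 1.0
box [([87.0, 342.0], 0.9)] [([269.0, 0.0, 412.0, 160.0], 0.8)]
notch [([67.0, 290.0], 0.56), ([104.0, 107.0], 0.33)] [([272.0, 0.0, 409.0, 157.0], 0.58)]
lid_hinge [([88.0, 375.0], 0.8)] [([270.0, 0.0, 404.0, 154.0], 0.84)]
lid_edge [([66.0, 290.0], 0.75)] [([269.0, 1.0, 408.0, 157.0], 0.64)]
```

```bash
python3 -m jog '[{"translation":[0.29,-0.95,0.25],"twist":0,"claw":100},{"translation":[0.29,-0.95,0.25],"twist":0,"claw":100},{"translation":[0.29,-0.95,0.25],"twist":0,"claw":100},{"translation":[0.29,-0.95,0.25],"twist":0,"claw":100},{"translation":[0.29,-0.95,0.25],"twist":0,"claw":100},{"translation":[0.29,-0.95,0.25],"twist":0,"claw":100},{"translation":[0,0,0],"twist":-1,"claw":100},{"translation":[0,0,0],"twist":-1,"claw":100},{"translation":[0,0,0],"twist":-1,"claw":100},{"translation":[0,0,0],"twist":-1,"claw":100},{"translation":[0,0,0],"twist":-1,"claw":100},{"translation":[0,0,0],"twist":-1,"claw":100},{"translation":[0,0,0],"twist":-1,"claw":100},{"translation":[0,0,0],"twist":-1,"claw":100},{"translation":[0,0,0],"twist":-1,"claw":100},{"translation":[0,0,0],"twist":0,"claw":100},{"translation":[0,0,0],"twist":0,"claw":100}]'
python3 w.py w3 knife rest blade_tip
python3 - <<'E'
import cv2,numpy as np
a=[cv2.imread(f'pics/w{i}.png') for i in(1,2,3)]
z=np.zeros_like(a[0])
b=cv2.resize(a[0][60:240,180:420],(400,300),interpolation=cv2.INTER_CUBIC)
m=np.zeros((600,800,3),np.uint8)
m[:300,:400]=b;m[:300,400:]=cv2.resize(a[1][0:210,220:500],(400,300));m[300:,:400]=cv2.resize(a[2],(400,300))
cv2.imwrite('pics/m1.png',m)
E
```

```text
clock: 8.17
tool_pos: [0.4689, 0.2713, 0.2973]
eef_rot: [0.803, 0.596, -0.0, -0.0]
contact_force: [1.6, 1.2, 0.3]
opening: 1.001
knife [([149.0, 276.0], 0.96), ([168.0, 281.0], 0.54)] [([268.0, 106.0, 288.0, 224.0], 0.95)]
rest [([165.0, 277.0], 0.86), ([200.0, 91.0], 0.85)] [([31.0, 101.0, 147.0, 294.0], 0.93), ([96.0, 1.0, 168.0, 38.0], 0.69), ([384.0, 346.0, 434.0, 383.0], 0.49)]
blade_tip [([225.0, 276.0], 0.85)] [([269.0, 112.0, 289.0, 224.0], 0.72), ([383.0, 346.0, 435.0, 384.0], 0.37), ([250.0, 92.0, 316.0, 235.0], 0.36)]
```

View pics/m1.png

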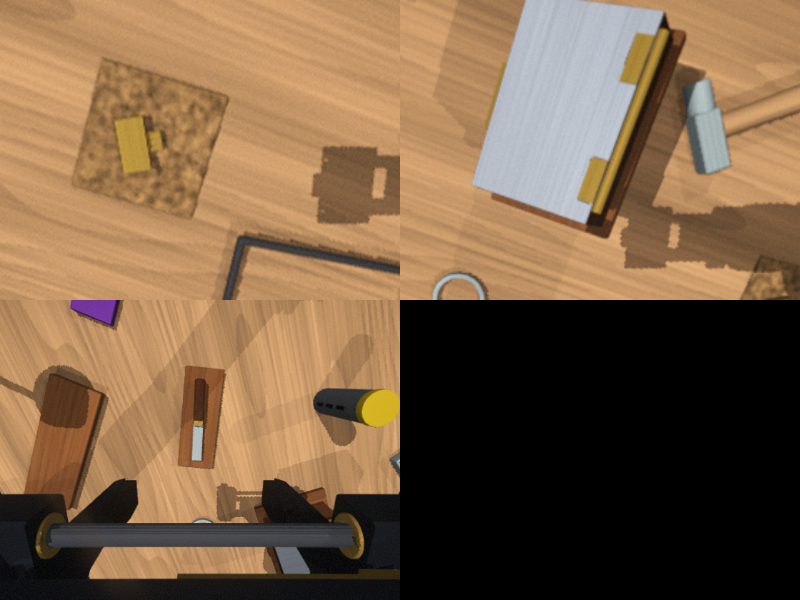

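```bash
cat > fit.py <<'E'
from h import *
def ld(n): z=np.load(f'pics/{n}.npz');return z['im'],(z['K'],z['d'],z['o'],z['R'])
E
python3 - <<'E'
from fit import *
im,c=ld('w3')
hsv=cv2.cvtColor(im,cv2.COLOR_RGB2HSV)
x0,y0=255,95;h=hsv[y0:240,x0:312];
bl=(h[...,1]<70)&(h[...,2]>90)
n,l,s,ce=cv2.connectedComponentsWithStats(bl.astype(np.uint8));i=1+s[1:,4].argmax()
ys,xs=np.where(l==i);pts=np.c_[xs+x0,ys+y0].astype(np.float32);rb=cv2.minAreaRect(pts);print('blade',rb)
g=(h[...,2]<np.percentile(h[...,2],12))
n,l,s,ce=cv2.connectedComponentsWithStats(g.astype(np.uint8));i=1+s[1:,4].argmax()
ys,xs=np.where(l==i);rh=cv2.minAreaRect(np.c_[xs+x0,ys+y0].astype(np.float32));print('handle',rh)
B=np.array([onz(c,p,.0272) for p in cv2.boxPoints(rb)]);H=np.array([onz(c,p,.038) for p in cv2.boxPoints(rh)])
print(B.round(4).tolist());print(H.round(4).tolist())
P=[onz(c,p,z) for p,z in(((276,149),.014),((276,225),.026))];print(np.round(P,4))
# along-axis from row extents
cb,ch=B.mean(0),H.mean(0);d=cb-ch;print('yaw',np.degrees(np.arctan2(d[1],d[0])),cb,ch)
print('rest', [onz(c,((x)*1.4,(y-300)*1.4),.014)[:2].round(4).tolist() for x,y in((186,366),(225,371),(215,468),(179,465))])
E
```

```text
blade ((275.8687744140625, 200.25567626953125), (13.841459274291992, 48.0883674621582), 2.7263107299804688)
handle ((280.00775146484375, 148.37548828125), (18.775863647460938, 76.60054016113281), 3.5763344764709473)
[[0.4335, 0.2109, 0.0272], [0.4563, 0.2737, 0.0272], [0.4735, 0.2676, 0.0272], [0.4514, 0.2045, 0.0272]]
[[0.451, 0.2635, 0.038], [0.4846, 0.3517, 0.038], [0.506, 0.3439, 0.038], [0.4737, 0.255, 0.038]]
[[0.4735 0.3037 0.014 ]
 [0.4437 0.2058 0.026 ]]
yaw -111.34455703814916 [0.45367367 0.23916538 0.0272    ] [0.47883201 0.30354521 0.038     ]
rest [[0.4752, 0.3767], [0.539, 0.3487], [0.4722, 0.1767], [0.405, 0.2037]]
```

```bash
python3 -m jog '[{"translation":[0,0,0],"twist":0.5,"claw":60},{"translation":[0.11,-0.01,0.94],"twist":0,"claw":60},{"translation":[0.11,-0.01,0.94],"twist":0,"claw":60},{"translation":[0.11,-0.01,0.94],"twist":0,"claw":60},{"translation":[0.11,-0.01,0.94],"twist":0,"claw":60},{"translation":[0.11,-0.01,0.94],"twist":0,"claw":60},{"translation":[0.11,-0.01,0.94],"twist":0,"claw":60},{"translation":[0.12,-0.01,0.7],"twist":0,"claw":60},{"translation":[0,0,0],"twist":0,"claw":60},{"translation":[0,0,0],"twist":0,"claw":60},{"translation":[0,0,0],"twist":0,"claw":60}]'
python3 - <<'E'
from fit import *
im,c=shot('wrist');cv2.imwrite('pics/w4.png',im[:,:,::-1])
E
```

```text
clock: 9.43
tool_pos: [0.4774, 0.3022, 0.0453]
eef_rot: [0.817, 0.576, 0.001, 0.0]
contact_force: [0.3, -0.5, 0.9]
opening: 0.6
```

View pics/w4.png

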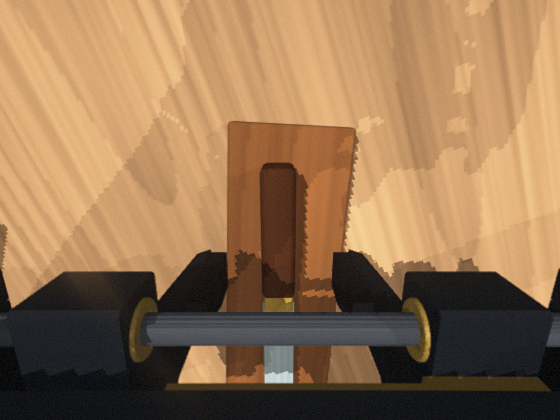

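```bash
python3 -m jog '[{"translation":[0,0,0.4],"twist":0,"claw":60},{"translation":[0,0,0.28],"twist":0,"claw":60},{"translation":[0,0,0],"twist":0,"claw":30},{"translation":[0,0,0],"twist":0,"claw":0},{"translation":[0,0,0],"twist":0,"claw":0},{"translation":[0,0,0],"twist":0,"claw":0},{"translation":[0,0,0],"twist":0,"claw":0},{"translation":[0,0,0],"twist":0,"claw":0},{"translation":[0,0,0],"twist":0,"claw":0},{"translation":[0,0,0],"twist":0,"claw":0}]' 20
```

```text
clock: 10.32
tool_pos: [0.4769, 0.3019, 0.0172]
eef_rot: [0.817, 0.576, 0.0, 0.0]
contact_force: [-0.0, -0.8, 5.5]
opening: 0.203
```

```bash
python3 - <<'E'
from fit import *
m=np.zeros((600,800,3),np.uint8)
for i,(n,x0,y0,w,h) in enumerate([('w2',240,0,200,150),('top0',276,125,80,90),('side0',195,165,80,90)]):
    im=ld(n)[0][y0:y0+h,x0:x0+w,::-1]
    if i==0: m[:300,:400]=cv2.resize(im,(400,300),interpolation=cv2.INTER_CUBIC)
    elif i==1: m[:450,400:800]=cv2.resize(im,(400,450),interpolation=cv2.INTER_CUBIC)
    else: 
        a=cv2.resize(im[:60],(400,300),interpolation=cv2.INTER_CUBIC);m[300:,:400]=a
cv2.imwrite('pics/m2.png',m)
E
```

```text
(no output)
```

View pics/m2.png

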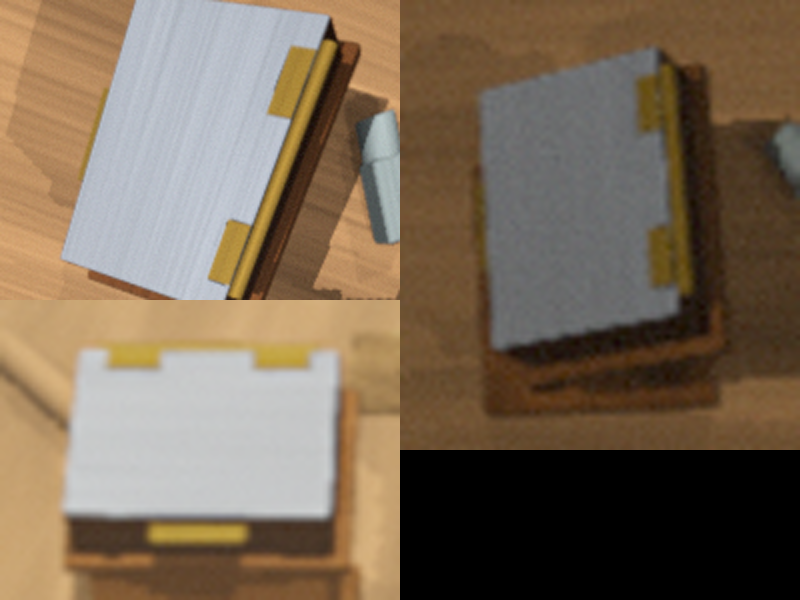

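```bash
cat >> fit.py <<'E'
S=np.radians(30)
def boxT(x,y,yaw):
    Rz=R.from_euler('z',yaw).as_matrix();X=np.array([np.cos(S),0,np.sin(S)]);Z=np.array([-np.sin(S),0,np.cos(S)]);Y=np.cross(Z,X)
    return Rz@np.c_[X,Y,Z],np.array([x,y,.110])
E
python3 - <<'E'
from fit import *
from scipy.optimize import least_squares
obs={'w2':[(-50,-70,271.3,130.2),(50,70,404.8,7.2),(50,-70,353.8,148.8)],
'top0':[(-50,70,291.6,143),(50,70,327,134.6),(50,-70,331.8,187),(-50,-70,294.2,194.6)],
'side0':[(50,70,211,174.6),(50,-70,262.6,174.6),(-50,-70,261,208),(-50,70,207.4,207.4)]}
def res(p,names,raw=False):
    Rb,o=boxT(*p[:3]);o=o+[0,0,p[3] if len(p)>3 else 0];e=[]
    for n in names:
        c=ld(n)[1];q=np.array(obs[n]);P=np.c_[q[:,:2],np.full(len(q),48)]/1000@Rb.T+o
        d=proj(c,P)-q[:,2:];e.append(d*(np.linalg.norm(c[2]-o)/c[0][0,0]*1000))
    return np.vstack(e) if raw else np.vstack(e).ravel()
for ns in (['w2'],['top0'],['side0'],['w2','top0','side0']):
    s=least_squares(res,[.6,0,-1.57],args=(ns,));print(ns,s.x[:2].round(4),np.degrees(s.x[2]).round(2),res(s.x,ns,1).round(1).tolist())
s=least_squares(res,[.6,0,-1.57,0],args=(list(obs),));print('h free',s.x)
p=least_squares(res,[.6,0,-1.57],args=(list(obs),)).x;np.save('box.npy',p)
Rb,o=boxT(*p)
for n,q in(('notch',(-50,0,42)),('silledge',(-60,0,37)),('hinge',(50,0,45))): print(n,(Rb@np.array(q)/1000+o).round(4))
E
```

```text
['w2'] [ 0.6068 -0.0028] -86.7 [[0.4, -1.3], [1.0, -5.2], [-1.6, 7.9]]
['top0'] [ 0.6056 -0.0025] -88.0 [[0.0, 0.4], [0.2, -1.7], [-1.0, 1.3], [0.9, -0.1]]
['side0'] [0.6037 0.0023] -88.04 [[-0.2, 0.3], [0.2, 1.0], [-0.1, -0.8], [0.2, -0.3]]
['w2', 'top0', 'side0'] [ 0.6059 -0.0023] -87.34 [[-1.1, -1.5], [0.6, -3.3], [-3.7, 8.8], [-1.0, 0.9], [-1.0, -2.1], [-0.5, 0.8], [1.5, 0.4], [-1.9, -1.6], [-1.7, -1.7], [-1.0, -3.9], [-0.5, -2.4]]
h free [ 0.60666914 -0.00344224 -1.52481148 -0.0037089 ]
notch [0.6029 0.0619 0.1214]
silledge [0.6026 0.0681 0.112 ]
hinge [ 0.6068 -0.0231  0.174 ]
```

```bash
python3 - <<'E'
from fit import *
from scipy.optimize import least_squares
obs={'w2':[(-50,-70,271.3,130.2),(50,70,404.8,7.2),(50,-70,350.7,155.2)],
'top0':[(-50,70,291.6,143),(50,70,327,134.6),(50,-70,331.8,187),(-50,-70,294.2,194.6)],
'side0':[(50,70,211,174.6),(50,-70,262.6,174.6),(-50,-70,261,208),(-50,70,207.4,207.4)]}
def res(p,names,raw=False):
    Rb,o=boxT(*p[:3]);e=[]
    for n in names:
        c=ld(n)[1];q=np.array(obs[n]);P=np.c_[q[:,:2],np.full(len(q),48)]/1000@Rb.T+o
        e.append((proj(c,P)-q[:,2:])*(np.linalg.norm(c[2]-o)/c[0][0,0]*1000))
    return np.vstack(e) if raw else np.vstack(e).ravel()
for ns in (['w2'],['top0'],['side0'],['w2','top0','side0']):
    s=least_squares(res,[.6,0,-1.57],args=(ns,));print(ns,s.x[:2].round(4),np.degrees(s.x[2]).round(2),res(s.x,ns,1).round(1).tolist())
p=s.x;np.save('box.npy',p);Rb,o=boxT(*p)
for n,q in(('notch',(-50,0,42)),('silledge',(-60,0,37)),('hinge',(50,0,45))): print(n,(Rb@np.array(q)/1000+o).round(4))
E
```

```text
['w2'] [ 0.6048 -0.0028] -87.34 [[-1.0, -0.2], [0.6, -1.5], [0.2, 2.2]]
['top0'] [ 0.6056 -0.0025] -88.0 [[0.0, 0.4], [0.2, -1.7], [-1.0, 1.3], [0.9, -0.1]]
['side0'] [0.6037 0.0023] -88.04 [[-0.2, 0.3], [0.2, 1.0], [-0.1, -0.8], [0.2, -0.3]]
['w2', 'top0', 'side0'] [ 0.605  -0.0022] -87.71 [[-1.9, -1.2], [0.4, -1.6], [-1.0, 1.8], [-0.7, 1.4], [-0.6, -1.2], [-1.0, 1.9], [0.9, 0.9], [-0.8, -1.7], [-0.7, -1.4], [-0.5, -3.5], [0.1, -2.5]]
notch [0.6024 0.0621 0.1214]
silledge [0.6021 0.0682 0.112 ]
hinge [ 0.6058 -0.023   0.174 ]
```

```bash
python3 -m jog '[{"translation":[0,0,-0.3],"twist":0,"claw":0},{"translation":[0,0,-0.6],"twist":0,"claw":0},{"translation":[0,0,-0.92],"twist":0,"claw":0},{"translation":[0,0,-0.92],"twist":0,"claw":0},{"translation":[0,0,-0.92],"twist":0,"claw":0},{"translation":[0,0,-0.91],"twist":0,"claw":0},{"translation":[0,0,0],"twist":-0.92,"claw":0},{"translation":[0,0,0],"twist":-0.92,"claw":0},{"translation":[0,0,0],"twist":-0.92,"claw":0},{"translation":[0,0,0],"twist":-0.91,"claw":0},{"translation":[-0.56,0.58,0],"twist":0,"claw":0},{"translation":[-0.56,0.58,0],"twist":0,"claw":0},{"translation":[-0.56,0.58,0],"twist":0,"claw":0},{"translation":[-0.56,0.58,0],"twist":0,"claw":0},{"translation":[-0.56,0.58,0],"twist":0,"claw":0},{"translation":[0,0,0.5],"twist":0,"claw":0},{"translation":[0,0,0.7],"twist":0,"claw":0},{"translation":[0,0,0.7],"twist":0,"claw":0},{"translation":[0,0,0.3],"twist":0,"claw":0},{"translation":[0,0,0],"twist":0,"claw":0}]' 20
python3 - <<'E'
from fit import *
print(r.get_state()['tool_pos'].round(4) if hasattr(r.get_state()['tool_pos'],'round') else r.get_state()['tool_pos'])
st=r.get_state();im,c=shot('side');np.savez('pics/s1.npz',im=im,K=c[0],d=c[1],o=c[2],R=c[3]);im2,c2=shot('top')
m=np.zeros((600,800,3),np.uint8)
m[:,:400]=cv2.resize(im[170:290,190:270,::-1],(400,600),interpolation=cv2.INTER_CUBIC)
m[:,400:]=cv2.resize(im2[110:230,250:330,::-1],(400,600),interpolation=cv2.INTER_CUBIC)
cv2.imwrite('pics/m3.png',m)
a=r.spot_point('blade_tip','side');b=r.spot_point('blade_tip','top')
print([(x['location'],x['confidence']) for x in a],[(x['location'],x['confidence']) for x in b])
tip=np.array(st['tool_pos'])+[0.1*.0384,-.0999,.0092];print('exp tip',tip,proj(c,tip),proj(c2,tip))
E
```

```text
clock: 11.98
tool_pos: [0.5952, 0.1935, 0.109]
eef_rot: [0.692, 0.722, -0.003, -0.001]
contact_force: [0.4, -0.4, -0.6]
opening: 0.204
[0.5952 0.1935 0.109 ]
[([216.7, 233.2], 0.8)] [([172.3, 279.0], 0.57)]
exp tip [0.59902669 0.09355186 0.11816605] [[233.83925127 215.19290728]] [[281.80979831 171.13244122]]
```

View pics/m3.png

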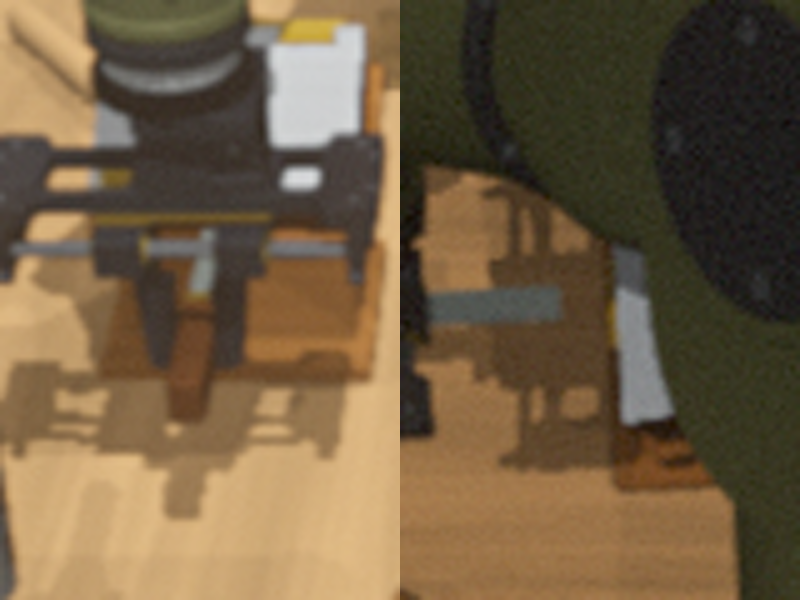

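```bash
python3 -m jog '[{"translation":[-0.24,0.02,-0.05],"twist":0,"claw":0},{"translation":[-0.24,0.02,0],"twist":0,"claw":0},{"translation":[-0.23,0.01,0],"twist":0,"claw":0},{"translation":[0,0,0],"twist":0,"claw":0},{"translation":[0,0,0],"twist":0,"claw":0}]' 20
python3 -m jog '[{"translation":[-0.006,0,0.15],"twist":0,"claw":0},{"translation":[-0.006,0,0.15],"twist":0,"claw":0},{"translation":[-0.006,0,0.14],"twist":0,"claw":0},{"translation":[-0.006,0,0.14],"twist":0,"claw":0},{"translation":[0,0,0],"twist":0,"claw":0},{"translation":[0,0,0],"twist":0,"claw":0}]' 20
```

```text
clock: 12.6
tool_pos: [0.6009, 0.1648, 0.1137]
eef_rot: [0.693, 0.721, -0.0, 0.0]
contact_force: [0.3, -0.5, -1.1]
opening: 0.201
clock: 13.1
tool_pos: [0.6001, 0.1657, 0.0896]
eef_rot: [0.692, 0.722, -0.001, -0.0]
contact_force: [1.0, 0.6, 0.0]
opening: 0.204
```

```bash
python3 -m jog '[{"translation":[-0.035,0,0.155],"twist":0,"claw":0},{"translation":[-0.04,0,0.155],"twist":0,"claw":0},{"translation":[-0.05,0,0.155],"twist":0,"claw":0},{"translation":[0,0,0],"twist":0,"claw":0}]' 20
python3 -m jog '[{"translation":[-0.055,0,0.14],"twist":0,"claw":0},{"translation":[-0.06,0,0.14],"twist":0,"claw":0},{"translation":[-0.065,0,0.14],"twist":0,"claw":0},{"translation":[0,0,0],"twist":0,"claw":0},{"translation":[0,0,0],"twist":0,"claw":0}]' 20
python3 - <<'E'
from fit import *
im,c=shot('side');im2,c2=shot('wrist');im3,c3=shot('top')
m=np.zeros((600,800,3),np.uint8)
m[:,:400]=cv2.resize(im[170:290,190:270,::-1],(400,600),interpolation=cv2.INTER_CUBIC)
m[:300,400:]=cv2.resize(im2[:,:,::-1],(400,300))
m[300:,400:]=cv2.resize(im3[140:200,250:330,::-1],(400,300),interpolation=cv2.INTER_CUBIC)
cv2.imwrite('pics/m4.png',m)
E
```

```text
clock: 13.43
tool_pos: [0.6001, 0.1602, 0.0703]
eef_rot: [0.692, 0.722, -0.001, -0.0]
contact_force: [-0.1, 1.0, -0.1]
opening: 0.201
clock: 13.85
tool_pos: [0.6009, 0.1524, 0.0543]
eef_rot: [0.692, 0.722, -0.001, 0.0]
contact_force: [-0.1, 0.6, -0.3]
opening: 0.205
```

View pics/m4.png

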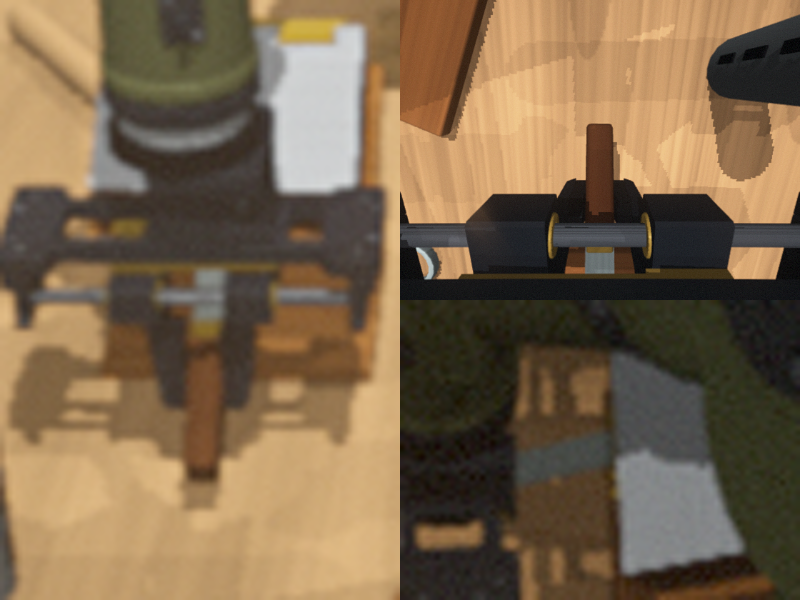

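```bash
cat >> fit.py <<'E'
def knifeP(tcp,yaw,phi,q,g=-5,pv=(10.5,13.5)): # q knife pts mm; g: grip x; pv: pivot above TCP, pivot knife z
    e=np.array([np.cos(yaw),np.sin(yaw),0]);q=np.atleast_2d(q)-[g,0,pv[1]]
    k=np.array([0,0,1.]);X=e*np.cos(phi)+k*np.sin(phi);Z=k*np.cos(phi)-e*np.sin(phi);Y=np.cross(Z,X)
    return np.array(tcp)+[0,0,pv[0]/1000]+q/1000@np.c_[X,Y,Z].T
E
python3 - <<'E'
from fit import *
im,c=shot('wrist');st=r.get_state();cv2.imwrite('pics/w5.png',im[:,:,::-1])
q=R.from_quat(st['eef_rot']).as_matrix()[:,0];yaw=np.arctan2(-q[1],-q[0])
for f in (24,27,30,33,36): print(f,proj(c,knifeP(st['tool_pos'],yaw,np.radians(f),[(-55,9,24),(-55,-9,24),(-55,9,0),(-55,-9,0)])).round(1).tolist())
h=im[150:260:3,281].astype(int);print([ (150+3*i,v.tolist()) for i,v in enumerate(h)])
E
```

```text
24 [[300.0, 169.1], [260.8, 169.1], [297.2, 180.9], [263.4, 180.9]]
27 [[299.7, 169.6], [261.2, 169.6], [296.9, 183.4], [263.7, 183.4]]
30 [[299.3, 170.3], [261.5, 170.4], [296.7, 186.0], [263.9, 186.0]]
33 [[299.0, 171.3], [261.8, 171.4], [296.4, 188.8], [264.1, 188.8]]
36 [[298.6, 172.6], [262.1, 172.6], [296.2, 191.7], [264.3, 191.7]]
[(150, [216, 167, 119]), (153, [214, 163, 116]), (156, [215, 167, 116]), (159, [217, 169, 120]), (162, [215, 167, 118]), (165, [213, 165, 117]), (168, [215, 166, 117]), (171, [234, 191, 134]), (174, [82, 49, 31]), (177, [95, 56, 37]), (180, [98, 56, 36]), (183, [94, 55, 36]), (186, [94, 57, 35]), (189, [92, 54, 36]), (192, [91, 53, 33]), (195, [96, 57, 35]), (198, [92, 51, 32]), (201, [96, 55, 37]), (204, [91, 52, 32]), (207, [93, 55, 34]), (210, [89, 57, 34]), (213, [91, 53, 33]), (216, [92, 55, 37]), (219, [89, 52, 29]), (222, [91, 57, 36]), (225, [90, 55, 36]), (228, [90, 54, 32]), (231, [93, 54, 36]), (234, [84, 48, 31]), (237, [87, 48, 30]), (240, [85, 49, 29]), (243, [88, 54, 31]), (246, [88, 50, 33]), (249, [87, 51, 32]), (252, [85, 49, 31]), (255, [85, 51, 29]), (258, [89, 51, 35])]
```

```bash
python3 -m jog '[{"translation":[0,0,0],"twist":0,"claw":0},{"translation":[0,0,0],"twist":0,"claw":0},{"translation":[0.047,0,-0.08],"twist":0,"claw":0},{"translation":[0,0,0],"twist":0,"claw":0},{"translation":[-0.065,0,-0.0375],"twist":0,"claw":0},{"translation":[-0.065,0,-0.0375],"twist":0,"claw":0},{"translation":[-0.065,0,-0.0375],"twist":0,"claw":0},{"translation":[-0.065,0,-0.0375],"twist":0,"claw":0},{"translation":[0,0,0],"twist":0,"claw":0},{"translation":[0,0,0],"twist":0,"claw":0}]' 60
python3 - <<'E'
from plant import r
for i in range(4):
    s=r.get_state();print([round(float(v),4) for v in s['tool_pos']],[round(float(v),1) for v in s['contact_force']]);
E
```

```text
clock: 14.88
tool_pos: [0.6016, 0.1444, 0.0642]
eef_rot: [0.692, 0.722, 0.0, 0.0]
contact_force: [0.1, 0.6, -0.2]
opening: 0.197
[0.6016, 0.1444, 0.0642] [0.1, 0.6, -0.2]
[0.6016, 0.1444, 0.0642] [0.1, 0.6, -0.2]
[0.6016, 0.1444, 0.0642] [0.1, 0.6, -0.2]
[0.6016, 0.1444, 0.0642] [0.1, 0.6, -0.2]
```

```bash
python3 -m jog '[{"translation":[-0.063,0,-0.036],"twist":0,"claw":0},{"translation":[-0.063,0,-0.036],"twist":0,"claw":0},{"translation":[-0.063,0,-0.036],"twist":0,"claw":0},{"translation":[-0.063,0,-0.036],"twist":0,"claw":0},{"translation":[-0.063,0,-0.036],"twist":0,"claw":0},{"translation":[0,0,0],"twist":0,"claw":0},{"translation":[0,0,0],"twist":0,"claw":0}]' 60
python3 - <<'E'
from fit import *
st=r.get_state();p=np.load('box.npy');Rb,o=boxT(*p)
print(((knifeP(st['tool_pos'],np.radians(-87.6),np.radians(30.5),(95,0,12))-o)@Rb*1000).round(1))
im,c=shot('side');im3,c3=shot('top')
m=np.zeros((600,800,3),np.uint8)
m[:,:400]=cv2.resize(im[170:290,190:270,::-1],(400,600),interpolation=cv2.INTER_CUBIC)
m[:,400:]=cv2.resize(im3[140:200,280:320,::-1],(400,600),interpolation=cv2.INTER_CUBIC)
cv2.imwrite('pics/m5.png',m)
E
```

```text
clock: 15.47
tool_pos: [0.6021, 0.132, 0.0714]
eef_rot: [0.692, 0.722, 0.0, 0.0]
contact_force: [-0.1, -0.1, -0.8]
opening: 0.2
[[-30.2   2.7  42.1]]
```

View pics/m5.png

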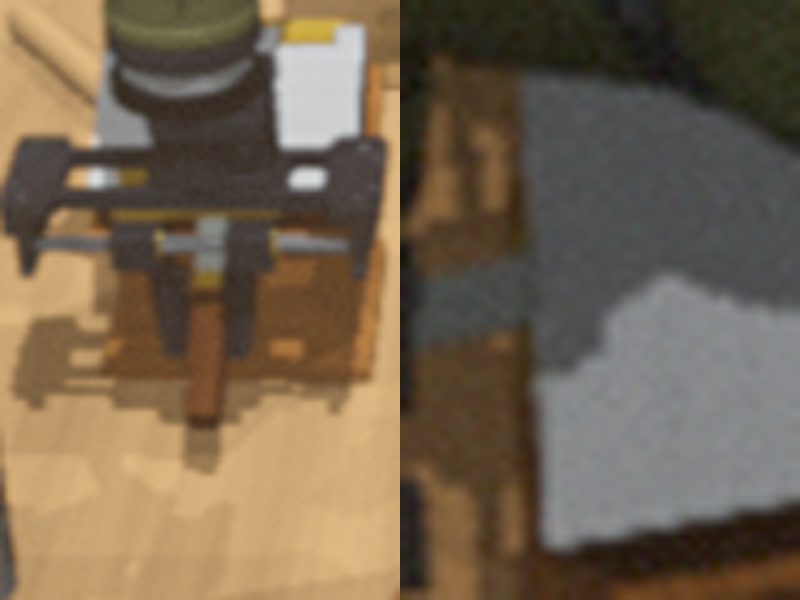

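```bash
python3 - <<'E'
import numpy as np
th=np.radians([0,3,6,10,15,20,25,30,36,42,48,54,60,66,72,78,84,90,95,100,104,107,110,112])
T=np.c_[50-80*np.cos(th),45+80*np.sin(th)];T=np.vstack([[-30,43.4],T]);d=np.diff(T,axis=0);c,s=np.cos(np.pi/6),.5
for a,x in zip([0,*np.degrees(th[1:])],np.c_[-(d[:,0]*c-d[:,1]*s),-(d[:,0]*s+d[:,1]*c)]/40): print(round(a),x.round(3))
E
```

```text
0 [ 0.02  -0.035]
3 [ 0.05  -0.092]
6 [ 0.045 -0.095]
10 [ 0.052 -0.129]
15 [ 0.052 -0.166]
20 [ 0.038 -0.17 ]
25 [ 0.023 -0.173]
30 [ 0.008 -0.174]
36 [-0.011 -0.209]
42 [-0.033 -0.207]
48 [-0.054 -0.202]
54 [-0.075 -0.195]
60 [-0.095 -0.187]
66 [-0.114 -0.176]
72 [-0.132 -0.163]
78 [-0.148 -0.148]
84 [-0.163 -0.132]
90 [-0.176 -0.114]
95 [-0.155 -0.081]
100 [-0.161 -0.067]
104 [-0.133 -0.043]
107 [-0.101 -0.026]
110 [-0.103 -0.021]
112 [-0.069 -0.011]
```

```bash
python3 -m jog '[{"translation":[0.02,0,-0.035],"twist":0,"claw":0},{"translation":[0.05,0,-0.09],"twist":0,"claw":0},{"translation":[0.045,0,-0.095],"twist":0,"claw":0},{"translation":[0.05,0,-0.13],"twist":0,"claw":0},{"translation":[0.05,0,-0.165],"twist":0,"claw":0},{"translation":[0.04,0,-0.17],"twist":0,"claw":0},{"translation":[0.02,0,-0.175],"twist":0,"claw":0},{"translation":[0.01,0,-0.175],"twist":0,"claw":0},{"translation":[0,0,0],"twist":0,"claw":0},{"translation":[0,0,0],"twist":0,"claw":0}]' 60
python3 - <<'E'
from fit import *
st=r.get_state();p=np.load('box.npy');Rb,o=boxT(*p)
print(((knifeP(st['tool_pos'],np.radians(-87.6),np.radians(30.5),(95,0,12))-o)@Rb*1000).round(1))
for n in('side','top'):
    im,c=shot(n);cv2.imwrite(f'pics/lev_{n}.png',im[:,:,::-1])
    for l in('lid_edge','blade_tip'):
        print(n,l,[(x['location'],x['confidence']) for x in r.spot_point(l,n)][:2])
    for th in (0,15,25,30,35): print(th,proj(c,Rb@(np.array([50-100*np.cos(np.radians(th)),0,45+100*np.sin(np.radians(th))])/1000)+o).round(0)[:,::-1])
E
```

```text
clock: 16.4
tool_pos: [0.602, 0.1442, 0.1136]
eef_rot: [0.692, 0.722, 0.001, 0.0]
contact_force: [-0.3, -0.3, 0.1]
opening: 0.197
[[-19.7   3.1  84.8]]
side lid_edge [([195.2, 230.6], 0.72), ([175.3, 237.5], 0.56)]
side blade_tip [([191.3, 233.6], 0.72)]
0 [[207. 234.]]
15 [[201. 233.]]
25 [[196. 233.]]
30 [[193. 232.]]
35 [[190. 232.]]
top lid_edge [([162.8, 288.0], 0.58)]
top blade_tip [([160.6, 295.2], 0.66)]
0 [[169. 293.]]
15 [[166. 290.]]
25 [[164. 289.]]
30 [[163. 289.]]
35 [[161. 289.]]
```

```bash
python3 -m jog '[{"translation":[-0.01,0,-0.21],"twist":0,"claw":0},{"translation":[-0.03,0,-0.21],"twist":0,"claw":0},{"translation":[-0.055,0,-0.2],"twist":0,"claw":0},{"translation":[-0.075,0,-0.195],"twist":0,"claw":0},{"translation":[-0.095,0,-0.185],"twist":0,"claw":0},{"translation":[-0.115,0,-0.175],"twist":0,"claw":0},{"translation":[-0.13,0,-0.165],"twist":0,"claw":0},{"translation":[-0.15,0,-0.15],"twist":0,"claw":0},{"translation":[-0.165,0,-0.13],"twist":0,"claw":0},{"translation":[-0.175,0,-0.115],"twist":0,"claw":0},{"translation":[0,0,0],"twist":0,"claw":0}]' 60
python3 - <<'E'
from fit import *
st=r.get_state();p=np.load('box.npy');Rb,o=boxT(*p)
print(((knifeP(st['tool_pos'],np.radians(-87.6),np.radians(30.5),(95,0,12))-o)@Rb*1000).round(1))
for n in('side','top'):
    im,c=shot(n);cv2.imwrite(f'pics/lev2_{n}.png',im[:,:,::-1])
    for l in('lid_edge','blade_tip'):
        print(n,l,[(x['location'],x['confidence']) for x in r.spot_point(l,n)][:2])
    for th in (60,70,80,90,100): print(th,proj(c,Rb@(np.array([50-100*np.cos(np.radians(th)),0,45+100*np.sin(np.radians(th))])/1000)+o).round(0)[:,::-1])
E
```

```text
clock: 17.62
tool_pos: [0.6041, 0.1014, 0.1832]
eef_rot: [0.693, 0.721, 0.0, 0.001]
contact_force: [-0.3, -0.8, -0.7]
opening: 0.2
[[ 52.2   3.5 123.6]]
side lid_edge []
side blade_tip []
60 [[173. 232.]]
70 [[166. 232.]]
80 [[160. 232.]]
90 [[154. 232.]]
100 [[148. 233.]]
top lid_edge [([143.2, 313.4], 0.79)]
top blade_tip [([152.8, 316.5], 0.55)]
60 [[155. 296.]]
70 [[152. 300.]]
80 [[150. 306.]]
90 [[148. 313.]]
100 [[146. 320.]]
```

```bash
python3 -m jog '[{"translation":[-0.155,0,-0.08],"twist":0,"claw":0},{"translation":[-0.16,0,-0.065],"twist":0,"claw":0},{"translation":[-0.13,0,-0.045],"twist":0,"claw":0},{"translation":[-0.1,0,-0.025],"twist":0,"claw":0},{"translation":[-0.07,0,-0.015],"twist":0,"claw":0},{"translation":[0,0,0],"twist":0,"claw":0},{"translation":[0,0,0],"twist":0,"claw":0}]' 60
cat > lid.py <<'E'
from fit import *
st=r.get_state();p=np.load('box.npy');Rb,o=boxT(*p)
print(((knifeP(st['tool_pos'],np.radians(-87.6),np.radians(30.5),(95,0,12))-o)@Rb*1000).round(1),np.round(st['contact_force'],1))
im,c=shot('top');cv2.imwrite(f'pics/lid_top.png',im[:,:,::-1])
for l in('lid_edge','blade_tip'): print(l,[(x['location'],x['confidence']) for x in r.spot_point(l,'top')][:2])
for th in (90,95,100,105,110): print(th,proj(c,Rb@(np.array([50-100*np.cos(np.radians(th)),0,45+100*np.sin(np.radians(th))])/1000)+o).round(0)[:,::-1])
E
python3 lid.py
```

```text
clock: 18.5
tool_pos: [0.6045, 0.0784, 0.1914]
eef_rot: [0.692, 0.722, -0.0, 0.0]
contact_force: [1.0, 0.1, -1.2]
opening: 0.198
[[ 76.2   2.9 119.2]] [ 1.   0.1 -1.2]
lid_edge [([143.7, 327.5], 0.67)]
blade_tip [([144.6, 327.2], 0.69), ([147.3, 325.7], 0.5)]
90 [[148. 313.]]
95 [[147. 316.]]
100 [[146. 320.]]
105 [[146. 324.]]
110 [[145. 328.]]
```

```bash
for i in 1; do python3 -m jog '[{"translation":[-0.05,0,-0.01],"twist":0,"claw":0},{"translation":[0,0,0],"twist":0,"claw":0}]' 60; python3 -m jog '[{"translation":[-0.05,0,-0.005],"twist":0,"claw":0},{"translation":[0,0,0],"twist":0,"claw":0}]' 60;python3 -m jog '[{"translation":[-0.05,0,0],"twist":0,"claw":0},{"translation":[0,0,0],"twist":0,"claw":0}]' 60; done; python3 lid.py
```

```text
clock: 18.82
tool_pos: [0.6044, 0.0771, 0.1917]
eef_rot: [0.692, 0.722, 0.0, 0.0]
contact_force: [-0.4, 0.1, -1.1]
opening: 0.195
clock: 18.98
tool_pos: [0.6045, 0.0754, 0.1919]
eef_rot: [0.692, 0.722, 0.0, -0.0]
contact_force: [-0.4, 0.8, -0.6]
opening: 0.201
clock: 19.15
tool_pos: [0.6043, 0.0752, 0.192]
eef_rot: [0.691, 0.722, 0.001, -0.001]
contact_force: [0.6, 4.7, -2.0]
opening: 0.197
[[ 79.3   2.6 118.1]] [ 0.6  4.7 -2. ]
lid_edge [([142.2, 327.1], 0.65), ([228.7, 213.6], 0.19)]
blade_tip [([148.2, 329.2], 0.68)]
90 [[148. 313.]]
95 [[147. 316.]]
100 [[146. 320.]]
105 [[146. 324.]]
110 [[145. 328.]]
```

```bash
python3 -m jog '[{"translation":[0.3,0,0],"twist":0,"claw":0},{"translation":[0.7,0,0],"twist":0,"claw":0},{"translation":[0.95,0,0],"twist":0,"claw":0},{"translation":[0.95,0,0],"twist":0,"claw":0},{"translation":[0,0,0],"twist":0.93,"claw":0},{"translation":[0,0,0],"twist":0.93,"claw":0},{"translation":[0,0,0],"twist":0.93,"claw":0},{"translation":[0,0,0],"twist":0.93,"claw":0},{"translation":[0.38,-0.77,0],"twist":0,"claw":0},{"translation":[0.38,-0.77,0],"twist":0,"claw":0},{"translation":[0.38,-0.77,0],"twist":0,"claw":0},{"translation":[0.38,-0.77,0],"twist":0,"claw":0},{"translation":[0.38,-0.77,0],"twist":0,"claw":0},{"translation":[0,0,0.8],"twist":0,"claw":0},{"translation":[0,0,0.8],"twist":0,"claw":0},{"translation":[0,0,0.8],"twist":0,"claw":0},{"translation":[0,0,0.5],"twist":0,"claw":0},{"translation":[0,0,0],"twist":0,"claw":0},{"translation":[0,0,0],"twist":0,"claw":0}]' 60
python3 - <<'E'
from fit import *
st=r.get_state()
im,c=shot('side');cv2.imwrite('pics/s6.png',im[:,:,::-1]);im3,c3=shot('top');np.savez('pics/t6.npz',im=im3,K=c3[0],d=c3[1],o=c3[2],R=c3[3])
m=np.zeros((600,800,3),np.uint8)
m[:,:400]=cv2.resize(im[210:330,250:330,::-1],(400,600),interpolation=cv2.INTER_CUBIC)
m[:,400:]=cv2.resize(im3[110:230,280:360,::-1],(400,600),interpolation=cv2.INTER_CUBIC)
cv2.imwrite('pics/m6.png',m)
for l in('lid_edge','lid_hinge'): print(l,[(x['location'],x['confidence']) for x in r.spot_point(l,'top')][:2])
print(np.round(st['contact_force'],1))
E
```

```text
clock: 20.88
tool_pos: [0.4803, 0.3126, 0.0755]
eef_rot: [0.818, 0.575, -0.001, 0.0]
contact_force: [0.3, 0.6, -0.5]
opening: 0.207
lid_edge [([143.3, 329.1], 0.43)]
lid_hinge [([157.2, 332.2], 0.66)]
[ 0.3  0.6 -0.5]
```

View pics/m6.png

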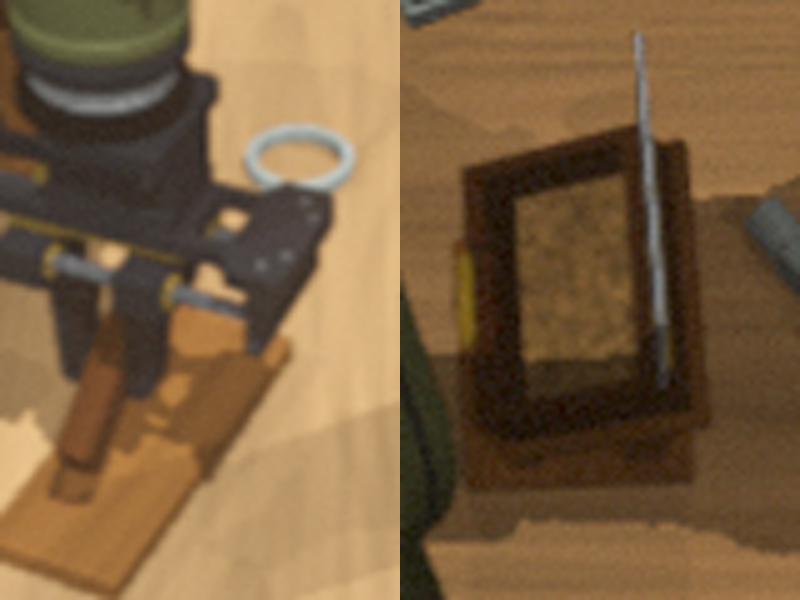

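```bash
python3 -m jog '[{"translation":[0.05,0,0.45],"twist":0,"claw":0},{"translation":[0,0,0.41],"twist":0,"claw":0},{"translation":[0,0,0],"twist":0,"claw":0},{"translation":[-0.076,0,0.083],"twist":0,"claw":0},{"translation":[-0.07,0,0.09],"twist":0,"claw":0},{"translation":[-0.06,0,0.095],"twist":0,"claw":0},{"translation":[-0.052,0,0.1],"twist":0,"claw":0},{"translation":[0,0,0],"twist":0,"claw":0}]' 20
python3 -m jog '[{"translation":[-0.042,0,0.1],"twist":0,"claw":0},{"translation":[-0.035,0,0.1],"twist":0,"claw":0},{"translation":[0,0,0.02],"twist":0,"claw":0},{"translation":[0,0,0],"twist":0,"claw":0},{"translation":[0,0,0],"twist":0,"claw":0}]' 12
python3 - <<'E'
from fit import *
st=r.get_state();im,c=shot('wrist');q=R.from_quat(st['eef_rot']).as_matrix()[:,0];yaw=np.arctan2(-q[1],-q[0])
for f in (0,5,10,20): print(f,proj(c,knifeP(st['tool_pos'],yaw,np.radians(f),[(-55,0,24),(-55,0,0)])).round(1).tolist())
col=im[:,281].astype(int);print([(i,col[i].tolist()) for i in range(135,190,4)])
cv2.imwrite('pics/w7.png',im[:,:,::-1])
E
```

```text
clock: 21.75
tool_pos: [0.4779, 0.3047, 0.0268]
eef_rot: [0.819, 0.574, 0.0, 0.0]
contact_force: [1.0, 0.5, 2.7]
opening: 0.205
clock: 22.17
tool_pos: [0.4764, 0.3014, 0.0175]
eef_rot: [0.819, 0.574, -0.001, 0.0]
contact_force: [0.0, -0.0, -0.3]
opening: 0.204
0 [[280.3, 177.4], [280.2, 168.0]]
5 [[280.3, 173.7], [280.2, 169.5]]
10 [[280.3, 171.1], [280.2, 171.7]]
20 [[280.2, 168.9], [280.1, 177.8]]
[(135, [161, 104, 57]), (139, [156, 97, 52]), (143, [162, 101, 58]), (147, [158, 99, 56]), (151, [157, 95, 57]), (155, [157, 97, 51]), (159, [160, 101, 53]), (163, [159, 97, 52]), (167, [156, 95, 49]), (171, [62, 41, 29]), (175, [70, 42, 27]), (179, [92, 51, 29]), (183, [97, 56, 34]), (187, [95, 53, 36])]
```

```bash
python3 -m jog '[{"translation":[0,0,0.015],"twist":0,"claw":0},{"translation":[0,0,0],"twist":0,"claw":0},{"translation":[0,0,0],"twist":0,"claw":0}]' 3
python3 -m jog '[{"translation":[0,0,0],"twist":0,"claw":24},{"translation":[0,0,0],"twist":0,"claw":30},{"translation":[0,0,0],"twist":0,"claw":45},{"translation":[0,0,0],"twist":0,"claw":60},{"translation":[0,0,0],"twist":0,"claw":60},{"translation":[0,0,0],"twist":0,"claw":60},{"translation":[0,0,-0.5],"twist":0,"claw":60},{"translation":[0,0,-0.9],"twist":0,"claw":60},{"translation":[0,0,-0.95],"twist":0,"claw":60},{"translation":[0,0,-0.95],"twist":0,"claw":60},{"translation":[0,0,-0.95],"twist":0,"claw":60},{"translation":[0,0,-0.95],"twist":0,"claw":60},{"translation":[0,0,-0.95],"twist":0,"claw":60},{"translation":[0,0,-0.9],"twist":0,"claw":60},{"translation":[0,0,0],"twist":0,"claw":60},{"translation":[0,0,0],"twist":0,"claw":60}]'
python3 w.py w8 knife blade_tip
python3 - <<'E'
from fit import *
im,c=ld('w8')
hsv=cv2.cvtColor(im,cv2.COLOR_RGB2HSV);x0,y0=240,80;h=hsv[y0:260,x0:330]
bl=((h[...,1]<70)&(h[...,2]>90)).astype(np.uint8)
n,l,s,ce=cv2.connectedComponentsWithStats(bl);i=1+s[1:,4].argmax();ys,xs=np.where(l==i);rb=cv2.minAreaRect(np.c_[xs+x0,ys+y0].astype(np.float32))
print(rb,np.array([onz(c,p,.0272) for p in cv2.boxPoints(rb)]).round(4).tolist())
cv2.imwrite('pics/w8c.png',im[:300,130:430,::-1])
i1,c1=ld('w1');hs=cv2.cvtColor(i1,cv2.COLOR_RGB2HSV)[110:180,235:300]
a=cv2.resize(i1[105:185,230:310,::-1],(400,400),interpolation=cv2.INTER_CUBIC)
b=cv2.resize(im[60:300,180:380,::-1],(400,480),interpolation=cv2.INTER_CUBIC)
m=np.zeros((480,800,3),np.uint8);m[:400,:400]=a;m[:,400:]=b;cv2.imwrite('pics/m7.png',m)
E
```

```text
clock: 22.47
tool_pos: [0.4766, 0.302, 0.0173]
eef_rot: [0.819, 0.574, -0.0, 0.0]
contact_force: [0.0, 0.5, -0.6]
opening: 0.201
clock: 23.8
tool_pos: [0.4775, 0.3028, 0.3014]
eef_rot: [0.819, 0.574, 0.002, 0.0]
contact_force: [-0.6, 0.9, -1.3]
opening: 0.601
knife [([174.0, 278.0], 0.6)] [([272.0, 133.0, 286.0, 242.0], 0.62)]
blade_tip [([247.0, 279.0], 0.83)] [([271.0, 137.0, 287.0, 242.0], 0.73), ([254.0, 121.0, 311.0, 254.0], 0.56)]
((278.5, 222.5), (47.0, 13.0), 90.0) [[0.4573, 0.2754, 0.0272], [0.4738, 0.2693, 0.0272], [0.4507, 0.2047, 0.0272], [0.4334, 0.211, 0.0272]]
```

View pics/m7.png

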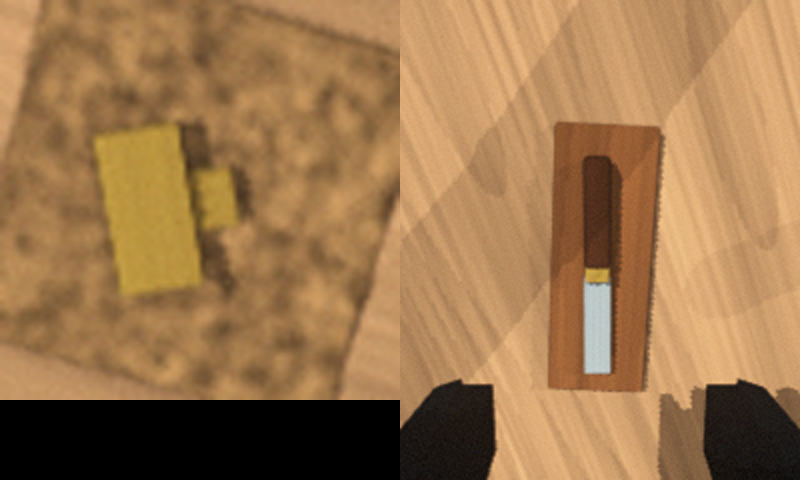

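```bash
python3 - <<'E'
from fit import *
from scipy.optimize import least_squares
im,c=ld('w1')
px=np.array([(95,138),(180,125),(203,285),(122,297),(235,168),(240,226)])
px=(px+.5)/5-.5+[230,105]
# order guess: tab at right => +x right in image; y: image up?
q=np.array([(-12,0,14),(12,0,14),(12,0,14),(-12,0,14),(24,0,8),(24,0,8)],float)
for s in(1,-1):
    Q=q.copy();Q[:,1]=s*np.array([22.5,22.5,-22.5,-22.5,8,-8]);Q[:,2]+=4
    f=lambda p:(proj(c,(R.from_euler('z',p[2]).as_matrix()@Q.T/1000).T+[p[0],p[1],0])-px).ravel()
    for y0 in(-1,-2):
        S=least_squares(f,[.5,-.32,y0]);print(s,S.x[:2].round(4),np.degrees(S.x[2]).round(1),'rms px',np.sqrt(np.mean(S.fun**2)).round(2))
print(onz(c,(260,145),.004), np.round(r.get_state()['q'],2))
print('pad',[onz(c,((x+.5)*.6-.5+180,(y+.5)*.6-.5+60),.004)[:2].round(4).tolist() for x,y in((102,58),(228,98),(192,217),(72,185))])
E
```

```text
1 [ 0.5043 -0.3129] -62.1 rms px 0.32
1 [ 0.5043 -0.3129] -62.1 rms px 0.32
-1 [ 0.5116 -0.3267] 119.5 rms px 15.17
-1 [ 0.5116 -0.3267] -240.4 rms px 15.17
[ 0.50571416 -0.31191016  0.004     ] [-0.33  0.58 -0.53  1.67  0.33  1.   -1.32]
pad [[0.561, -0.2657], [0.5667, -0.3747], [0.4611, -0.382], [0.4524, -0.2729]]
```

```bash
python3 -m jog '[{"translation":[0,0,-1],"twist":0,"claw":80},{"translation":[-0.945,0.39,0],"twist":0,"claw":80},{"translation":[-0.945,0.39,0],"twist":0,"claw":80},{"translation":[-0.945,0.39,0],"twist":0,"claw":80},{"translation":[-0.945,0.39,0],"twist":0,"claw":80},{"translation":[-0.945,0.39,0],"twist":0,"claw":80},{"translation":[-0.945,0.39,0],"twist":0,"claw":80},{"translation":[-0.945,0.39,0],"twist":0,"claw":80},{"translation":[-0.945,0.39,0],"twist":0,"claw":80},{"translation":[-0.945,0.39,0],"twist":0,"claw":80},{"translation":[-0.945,0.39,0],"twist":0,"claw":80},{"translation":[-0.945,0.39,0],"twist":0,"claw":80},{"translation":[-0.945,0.39,0],"twist":0,"claw":80},{"translation":[-0.945,0.39,0],"twist":0,"claw":80},{"translation":[-0.945,0.39,0],"twist":0,"claw":80},{"translation":[-0.945,0.39,0],"twist":0,"claw":80}]'
python3 -m jog '[{"translation":[0,0,0.5],"twist":-1,"claw":80},{"translation":[0,0,0.5],"twist":-1,"claw":80},{"translation":[0,0,0.5],"twist":-1,"claw":80},{"translation":[0,0,0.5],"twist":-1,"claw":80},{"translation":[0,0,0.5],"twist":-1,"claw":80},{"translation":[0,0,0.5],"twist":-1,"claw":80},{"translation":[0,0,0.5],"twist":-1,"claw":80},{"translation":[0,0,0.5],"twist":-1,"claw":80},{"translation":[0,0,0],"twist":0,"claw":80},{"translation":[0,0,0],"twist":0,"claw":80}]'
python3 w.py w9 blank
python3 - <<'E'
from fit import *
from scipy.optimize import least_squares
im,c=ld('w9');h=cv2.cvtColor(im,cv2.COLOR_RGB2HSV)
b=onz(c,(0,0),0);pc=proj(c,[.5043,-.3129,.018])[0];print('pred',pc)
x0,y0=int(pc[0])-60,max(0,int(pc[1])-60);w=h[y0:y0+120,x0:x0+120]
m=((w[...,0]>21)&(w[...,0]<32)&(w[...,1]>130)).astype(np.uint8);m=cv2.morphologyEx(m,cv2.MORPH_OPEN,np.ones((5,5)))
n,l,s,ce=cv2.connectedComponentsWithStats(m);i=1+s[1:,4].argmax();ys,xs=np.where(l==i)
rb=cv2.minAreaRect(np.c_[xs+x0,ys+y0].astype(np.float32));print(s[i],rb,np.array([onz(c,p,.018) for p in cv2.boxPoints(rb)]).round(4)[:,:2].tolist())
print(r.get_state()['q'].round(2) if hasattr(r.get_state()['q'],'round') else r.get_state()['q'])
Q=np.array([(-12,22.5,18),(12,22.5,18),(12,-22.5,18),(-12,-22.5,18),(24,8,12),(24,-8,12)])/1000
print(proj(c,Q@R.from_euler('z',-62.1,degrees=True).as_matrix().T+[.5043,-.3129,0]).round(1).tolist())
E
```

```text
clock: 25.38
tool_pos: [0.503, -0.3126, 0.3381]
eef_rot: [0.819, 0.574, -0.001, -0.001]
contact_force: [0.7, 0.7, 0.4]
opening: 0.801
clock: 26.22
tool_pos: [0.5029, -0.3102, 0.1778]
eef_rot: [0.515, 0.857, 0.0, -0.002]
contact_force: [0.1, 0.2, 0.7]
opening: 0.799
blank [([192.0, 282.0], 0.86)] [([257.0, 185.0, 308.0, 220.0], 0.92)]
pred [280.13324593 198.35882711]Traceback (most recent call last):
  File "<stdin>", line 7, in <module>
ValueError: attempt to get argmax of an empty sequence
```

```bash
python3 - <<'E'
from fit import *
im,c=ld('w9');h=cv2.cvtColor(im,cv2.COLOR_RGB2HSV);print(h[195,282],h[170,282],h[210,300],h[240,282])
x0,y0=220,140;w=h[y0:250,x0:340]
m=((abs(w.astype(int)-h[197,278])<[5,45,50]).all(2)).astype(np.uint8);m=cv2.morphologyEx(m,cv2.MORPH_OPEN,np.ones((7,7)))
n,l,s,ce=cv2.connectedComponentsWithStats(m);i=1+s[1:,4].argmax();ys,xs=np.where(l==i)
rb=cv2.minAreaRect(np.c_[xs+x0,ys+y0].astype(np.float32));print(s[i],rb)
Q=np.array([(-12,22.5,18),(12,22.5,18),(12,-22.5,18),(-12,-22.5,18),(24,8,12),(24,-8,12)])/1000
print(proj(c,Q@R.from_euler('z',-62.1,degrees=True).as_matrix().T+[.5043,-.3129,0]).round(1).tolist())
E
```

```text
[ 20 170 175] [ 16 135 147] [ 14 144  94] [ 17 143 152]
[  39   46   46   24 1061] ((281.5, 197.5), (23.0, 45.0), 90.0)
[[303.2, 186.4], [302.7, 210.1], [257.6, 210.0], [257.1, 186.4], [287.9, 219.7], [272.3, 219.7]]
```

```bash
python3 -m jog '[{"translation":[0.02,0,0.9],"twist":0,"claw":80},{"translation":[0,0,0.9],"twist":0,"claw":80},{"translation":[0,0,0.9],"twist":0,"claw":80},{"translation":[0,0,0.9],"twist":0,"claw":80},{"translation":[0,0,0.35],"twist":0,"claw":80},{"translation":[0,0,0],"twist":0,"claw":80},{"translation":[0,0,0],"twist":0,"claw":80}]'
python3 - <<'E'
from plant import r
print(r.get_state()['tool_pos'])
E
```

```text
clock: 26.95
tool_pos: [0.5045, -0.3101, 0.0225]
eef_rot: [0.514, 0.858, 0.0, 0.001]
contact_force: [1.1, 0.9, -0.2]
opening: 0.8
[ 0.50446994 -0.31005007  0.02249209]
```

```bash
python3 -m jog '[{"translation":[0.04,0,0.21],"twist":0,"claw":80},{"translation":[0,0,0],"twist":0,"claw":60},{"translation":[0,0,0],"twist":0,"claw":40},{"translation":[0,0,0],"twist":0,"claw":40},{"translation":[0,0,0],"twist":0,"claw":40},{"translation":[0,0,0],"twist":0,"claw":40},{"translation":[0,0,0],"twist":0,"claw":40},{"translation":[0,0,0],"twist":0,"claw":40}]' 30
python3 -m jog '[{"translation":[0,0,-0.2],"twist":0,"claw":40},{"translation":[0,0,-0.5],"twist":0,"claw":40},{"translation":[0,0,-0.9],"twist":0,"claw":40},{"translation":[0,0,-0.9],"twist":0,"claw":40},{"translation":[0,0,-0.9],"twist":0,"claw":40},{"translation":[0,0,0],"twist":0,"claw":40}]' 30
python3 w.py w10 blank
```

```text
clock: 27.62
tool_pos: [0.5034, -0.3088, 0.0138]
eef_rot: [0.514, 0.858, 0.0, 0.001]
contact_force: [0.1, -0.0, 5.6]
opening: 0.499
clock: 28.12
tool_pos: [0.5065, -0.3094, 0.1557]
eef_rot: [0.514, 0.858, 0.001, 0.005]
contact_force: [0.7, 0.4, -0.7]
opening: 0.501
blank [([264.0, 278.0], 0.83)] [([235.0, 247.0, 328.0, 315.0], 0.71)]
```

```bash
python3 -m jog '[{"translation":[0,0,-0.87],"twist":0.86,"claw":40},{"translation":[0,0,-0.87],"twist":0.86,"claw":40},{"translation":[0,0,-0.87],"twist":0.86,"claw":40},{"translation":[0,0,-0.87],"twist":0.86,"claw":40},{"translation":[0,0,-0.87],"twist":0.86,"claw":40},{"translation":[0,0,-0.87],"twist":0,"claw":40},{"translation":[0,0,-0.87],"twist":0,"claw":40},{"translation":[0.88,0.37,0],"twist":0,"claw":40},{"translation":[0.88,0.37,0],"twist":0,"claw":40},{"translation":[0.88,0.37,0],"twist":0,"claw":40},{"translation":[0.88,0.37,0],"twist":0,"claw":40},{"translation":[0.88,0.37,0],"twist":0,"claw":40},{"translation":[0.88,0.37,0],"twist":0,"claw":40},{"translation":[0.88,0.37,0],"twist":0,"claw":40},{"translation":[0,0,0],"twist":0,"claw":40},{"translation":[0,0,0],"twist":0,"claw":40},{"translation":[0,0,0],"twist":0,"claw":40}]' 30
python3 w.py w11 lid_edge lid_hinge box_floor
python3 - <<'E'
from fit import *
im,c=ld('w11');p=np.load('box.npy');Rb,o=boxT(*p);a=im[:,:,::-1].copy()
a=cv2.resize(a,None,fx=1.4286,fy=1.4286,interpolation=cv2.INTER_CUBIC)
th=1.95
P=[(-50,y,45) for y in(-70,70)]+[(-38,y,45) for y in(-62,62)]+[(-38,y,6) for y in(-62,62)]+[(40,y,6) for y in(-62,62)]+[(40,y,45) for y in(-62,62)]+[(50-100*np.cos(th),y,45+100*np.sin(th)) for y in(-70,70)]+[(-60,-25,37),(-60,25,37)]
pp=proj(c,Rb.dot(np.array(P).T/1000).T+o)
for q,u in zip(P,pp): print(np.round(q),u.round(1))
for u in pp: cv2.circle(a,tuple(int(v) for v in (u+.5)*1.4286-.5),2,(0,0,255),-1)
cv2.imwrite('pics/m8.png',a[:600,:800])
E
```

```text
clock: 29.68
tool_pos: [0.5957, -0.0591, 0.3907]
eef_rot: [0.693, 0.721, -0.002, -0.001]
contact_force: [-0.9, -0.8, -1.6]
opening: 0.5
lid_edge [([142.0, 296.0], 0.71)] [([212.0, 146.0, 382.0, 154.0], 0.77)]
lid_hinge [([151.0, 291.0], 0.57)] [([208.0, 148.0, 379.0, 153.0], 0.76)]
box_floor [([129.0, 290.0], 0.97)] [([211.0, 72.0, 380.0, 165.0], 0.59)]
[-50 -70  45] [231.7  73.8]
[-50  70  45] [349.   73.6]
[-38 -62  45] [238.   82.6]
[-38  62  45] [342.7  82.5]
[-38 -62   6] [241.9 101.3]
[-38  62   6] [337.  101.3]
[ 40 -62   6] [240.1 157.1]
[40 62  6] [339.5 157.1]
[ 40 -62  45] [235.9 143.4]
[40 62 45] [345.7 143.3]
[ 87. -70. 138.] [208.6 146.4]
[ 87.  70. 138.] [381.1 146.3]
[-60 -25  37] [269.6  70.9]
[-60  25  37] [310.4  70.8]
```

View pics/m8.png

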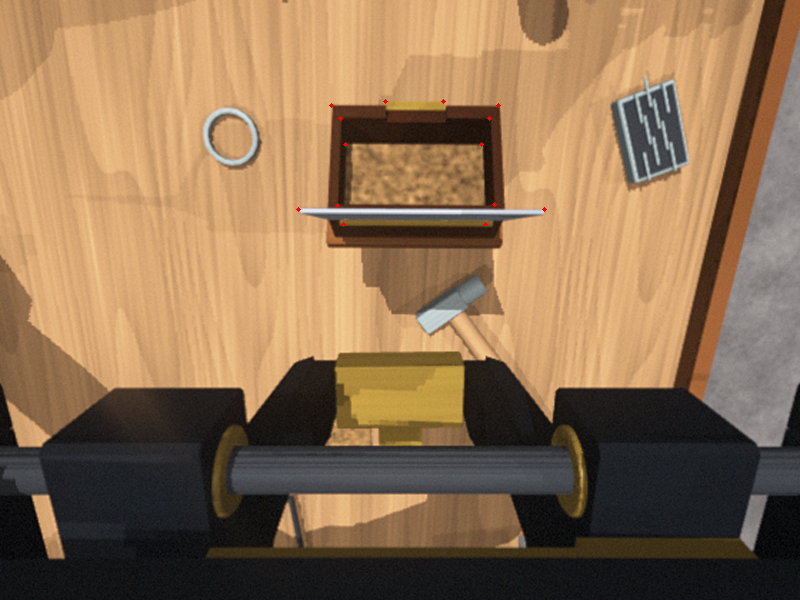

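```bash
python3 -m jog '[{"translation":[0.83,0.1,0],"twist":0,"claw":40},{"translation":[0.84,0.1,0],"twist":0,"claw":40},{"translation":[0.84,0.1,0],"twist":0,"claw":40},{"translation":[0,0,0],"twist":0,"claw":40},{"translation":[0,0,0],"twist":0,"claw":40}]' 30
python3 -m jog '[{"translation":[0,0,0.7],"twist":0,"claw":40},{"translation":[0,0,0.7],"twist":0,"claw":40},{"translation":[0,0,0.7],"twist":0,"claw":40},{"translation":[0,0,0.7],"twist":0,"claw":40},{"translation":[0,0,0.7],"twist":0,"claw":40},{"translation":[0,0,0],"twist":0,"claw":40},{"translation":[0,0,0],"twist":0,"claw":40}]' 30
```

```text
clock: 30.45
tool_pos: [0.604, 0.0453, 0.3929]
eef_rot: [0.691, 0.723, 0.001, -0.0]
contact_force: [0.5, -0.7, -1.4]
opening: 0.499
clock: 31.03
tool_pos: [0.6038, 0.0407, 0.2519]
eef_rot: [0.693, 0.721, -0.001, -0.0]
contact_force: [0.5, 0.1, -0.2]
opening: 0.497
```

```bash
python3 -m jog '[{"translation":[0,0,0.72],"twist":0,"claw":40},{"translation":[0,0,0.72],"twist":0,"claw":40},{"translation":[0,0,0.72],"twist":0,"claw":40},{"translation":[0,0,0.5],"twist":0,"claw":40},{"translation":[0,0,0],"twist":0,"claw":40},{"translation":[0,0,0],"twist":0,"claw":40}]' 30
python3 -m jog '[{"translation":[0,0,0],"twist":0,"claw":40}]' 30
python3 -m jog '[{"translation":[0,0,0],"twist":0,"claw":40}]' 30
```

```text
clock: 31.53
tool_pos: [0.6055, 0.0423, 0.1476]
eef_rot: [0.693, 0.721, 0.001, 0.001]
contact_force: [-0.2, 0.2, -1.0]
opening: 0.5
clock: 31.62
tool_pos: [0.6064, 0.0429, 0.1488]
eef_rot: [0.693, 0.721, 0.002, 0.001]
contact_force: [0.0, 0.1, -1.4]
opening: 0.502
clock: 31.7
tool_pos: [0.6062, 0.043, 0.1488]
eef_rot: [0.693, 0.721, 0.002, 0.001]
contact_force: [-0.9, -0.3, -0.6]
opening: 0.5
```

```bash
python3 -m jog '[{"translation":[-0.02,0,0.3],"twist":0,"claw":40},{"translation":[-0.02,0,0.275],"twist":0,"claw":40},{"translation":[-0.045,0,0.08],"twist":0,"claw":40},{"translation":[-0.045,0,0.08],"twist":0,"claw":40},{"translation":[0,0,0],"twist":0,"claw":40},{"translation":[0,0,0],"twist":0,"claw":40},{"translation":[0,0,0],"twist":0,"claw":40}]' 20
python3 -m jog '[{"translation":[-0.045,0,0.08],"twist":0,"claw":40},{"translation":[0,0,0],"twist":0,"claw":40},{"translation":[0,0,0],"twist":0,"claw":40}]' 20
```

```text
clock: 32.28
tool_pos: [0.6064, 0.0357, 0.1194]
eef_rot: [0.693, 0.721, 0.001, 0.003]
contact_force: [-2.2, -4.3, 17.7]
opening: 0.501
clock: 32.53
tool_pos: [0.6066, 0.0356, 0.117]
eef_rot: [0.693, 0.721, 0.002, 0.002]
contact_force: [-4.1, -2.4, 22.9]
opening: 0.504
```

```bash
python3 -m jog '[{"translation":[0,0,0],"twist":0,"claw":40},{"translation":[0,0,0],"twist":0,"claw":40},{"translation":[0,0,0],"twist":0,"claw":40}]' 7
python3 -m jog '[{"translation":[-0.04,0,0.07],"twist":0,"claw":40},{"translation":[0,0,0],"twist":0,"claw":40},{"translation":[0,0,0],"twist":0,"claw":40}]' 7
```

```text
clock: 32.78
tool_pos: [0.6067, 0.0356, 0.1156]
eef_rot: [0.693, 0.721, 0.002, 0.002]
contact_force: [0.1, -0.7, 11.4]
opening: 0.513
clock: 33.03
tool_pos: [0.6069, 0.0344, 0.1124]
eef_rot: [0.693, 0.721, 0.002, 0.002]
contact_force: [0.4, 0.2, 8.7]
opening: 0.507
```

```bash
python3 -m jog '[{"translation":[-0.05,0,0.02],"twist":0,"claw":40},{"translation":[0,0,0],"twist":0,"claw":40},{"translation":[0,0,0],"twist":0,"claw":40}]' 4
python3 - <<'E'
from fit import *
st=r.get_state();im,c=shot('side');cv2.imwrite('pics/s9.png',im[:,:,::-1]);im,c=shot('wrist');cv2.imwrite('pics/w12.png',im[:,:,::-1]);np.savez('pics/w12.npz',im=im,K=c[0],d=c[1],o=c[2],R=c[3])
p=np.load('box.npy');Rb,o=boxT(*p);print('TCP box',((np.array(st['tool_pos'])-o)@Rb*1000).round(1))
h=cv2.cvtColor(im,cv2.COLOR_RGB2HSV);m=((h[...,0]>=19)&(h[...,0]<=28)&(h[...,1]>120)&(h[...,2]>60)).astype(np.uint8);m=cv2.morphologyEx(m,cv2.MORPH_OPEN,np.ones((5,5)))
n,l,s,ce=cv2.connectedComponentsWithStats(m);print(s[1:][s[1:,4]>150].tolist())
Tc=(np.array(st['tool_pos'])-o)@Rb*1000
for nm,b,f in(('flat',(-24.8,6),30),('20deg',None,20),('level',None,0)):
    pass
E
```

```text
clock: 33.28
tool_pos: [0.6053, 0.0323, 0.11]
eef_rot: [0.693, 0.721, 0.001, 0.0]
contact_force: [1.7, 1.6, 0.7]
opening: 0.511
TCP box [-29.8   1.7  17.2]
[[224, 199, 109, 20, 2118], [233, 254, 94, 58, 4987], [402, 310, 11, 52, 427], [147, 319, 10, 22, 165]]
```

```bash
python3 - <<'E'
from fit import *
im,c=ld('w12');p=np.load('box.npy');Rb,o=boxT(*p)
T=np.array([-29.8,0,17.2]);y0=1.7
for f in (0,10,20,25,30):   # blank tilt in world; in box frame angle = f-30 about y
    a=np.radians(f-30);Pv=T+np.array([1.0,0,1.73])  # pivot 2mm above TCP (world up in box)
    X=np.array([np.cos(a),0,np.sin(a)]);Z=np.array([-np.sin(a),0,np.cos(a)])
    g=lambda x,z,y:Pv+X*(x+4)+Z*(z-12)+np.array([0,y0+y,0])
    q=np.array([g(-12,14,-22.5),g(-12,14,22.5),g(-12,0,0),g(12,14,0),g(24,0,0)])
    print(f,'low z tab,rear',q[4,2].round(1)-6,q[2,2].round(1)-6,proj(c,q/1000@Rb.T+o).round(0).tolist())
h=cv2.cvtColor(im,cv2.COLOR_RGB2HSV)
print([(i,h[i,280].tolist()) for i in range(190,320,5)])
E
```

```text
0 low z tab,rear -11.5 6.5 [[234.0, 257.0], [327.0, 257.0], [281.0, 246.0], [281.0, 301.0], [281.0, 306.0]]
10 low z tab,rear -7.9 4.4 [[235.0, 256.0], [327.0, 255.0], [281.0, 249.0], [281.0, 303.0], [281.0, 314.0]]
20 low z tab,rear -3.7 2.5 [[235.0, 254.0], [326.0, 254.0], [281.0, 252.0], [281.0, 304.0], [281.0, 321.0]]
25 low z tab,rear -1.5 1.7000000000000002 [[235.0, 254.0], [326.0, 254.0], [281.0, 254.0], [281.0, 304.0], [281.0, 324.0]]
30 low z tab,rear 0.9000000000000004 0.9000000000000004 [[235.0, 254.0], [326.0, 254.0], [281.0, 256.0], [281.0, 304.0], [281.0, 327.0]]
[(190, [13, 169, 167]), (195, [14, 169, 167]), (200, [21, 162, 222]), (205, [22, 162, 216]), (210, [22, 165, 219]), (215, [21, 162, 216]), (220, [11, 164, 84]), (225, [11, 169, 83]), (230, [11, 162, 88]), (235, [10, 170, 87]), (240, [10, 159, 90]), (245, [14, 184, 50]), (250, [16, 154, 48]), (255, [20, 174, 95]), (260, [22, 161, 224]), (265, [21, 170, 218]), (270, [22, 160, 221]), (275, [22, 163, 216]), (280, [21, 165, 213]), (285, [21, 166, 213]), (290, [21, 161, 217]), (295, [21, 160, 212]), (300, [20, 164, 109]), (305, [22, 180, 98]), (310, [19, 159, 109]), (315, [130, 12, 64])]
```

```bash
python3 -m jog '[{"translation":[0,0,0],"twist":0,"claw":50},{"translation":[0,0,0],"twist":0,"claw":54},{"translation":[0,0,0],"twist":0,"claw":60},{"translation":[0,0,0],"twist":0,"claw":66},{"translation":[0,0,0],"twist":0,"claw":66},{"translation":[0,0,0],"twist":0,"claw":66},{"translation":[0.07,0,-0.12],"twist":0,"claw":66},{"translation":[0.1,0,-0.2],"twist":0,"claw":66},{"translation":[0.1,0,-0.5],"twist":0,"claw":66},{"translation":[0,0,-0.9],"twist":0,"claw":66},{"translation":[0,0,-0.95],"twist":0,"claw":66},{"translation":[0,0,-0.95],"twist":0,"claw":66},{"translation":[0,0,-0.95],"twist":0,"claw":66},{"translation":[0,0,-0.95],"twist":0,"claw":66},{"translation":[0,0,-0.95],"twist":0,"claw":66},{"translation":[0,0,-0.8],"twist":0,"claw":66}]'
python3 -m jog '[{"translation":[-0.9,0,0],"twist":0,"claw":66},{"translation":[-0.9,0,0],"twist":0,"claw":66},{"translation":[-0.9,0,0],"twist":0,"claw":66},{"translation":[0,0,0],"twist":0,"claw":66},{"translation":[0,0,0],"twist":0,"claw":66}]'
python3 w.py w13 blank lid_edge
python3 - <<'E'
from fit import *
im,c=ld('w13');p=np.load('box.npy');Rb,o=boxT(*p)
def P(q): return proj(c,np.array(q,float)/1000@Rb.T+o).round(0).tolist()
h=cv2.cvtColor(im,cv2.COLOR_RGB2HSV);m=((h[...,0]>=19)&(h[...,0]<=28)&(h[...,1]>140)&(h[...,2]>60)).astype(np.uint8);m=cv2.morphologyEx(m,cv2.MORPH_OPEN,np.ones((3,3)))
n,l,s,ce=cv2.connectedComponentsWithStats(m);print(s[1:][s[1:,4]>80].tolist())
for x in(-26,-24.8): print('blank flat',x,P([(x-12,-20.8,20),(x-12,24.2,20),(x+12,-20.8,20),(x+12,24.2,20),(x+24,1.7,14)]))
print('lid edge',P([(87,-70,138),(87,70,138)]))
cv2.imwrite('pics/m9.png',cv2.resize(im[40:190,190:400,::-1],(784,560),interpolation=cv2.INTER_CUBIC))
E
```

```text
clock: 34.72
tool_pos: [0.604, 0.044, 0.4049]
eef_rot: [0.692, 0.722, 0.002, 0.001]
contact_force: [1.8, 0.5, -0.1]
opening: 0.662
clock: 35.13
tool_pos: [0.6084, -0.0674, 0.4012]
eef_rot: [0.694, 0.72, -0.0, 0.0]
contact_force: [-0.4, -0.6, 0.7]
opening: 0.658
blank [([102.0, 276.0], 0.57)] [([262.0, 89.0, 298.0, 118.0], 0.73)]
lid_edge [([132.0, 279.0], 0.75)] [([196.0, 134.0, 362.0, 148.0], 0.68), ([285.0, 186.0, 349.0, 258.0], 0.22)]
[[259, 64, 40, 6, 209], [262, 87, 35, 30, 816], [285, 145, 34, 4, 109], [415, 298, 26, 32, 259], [426, 336, 17, 26, 248]]
blank flat -26 [[262.0, 88.0], [297.0, 88.0], [262.0, 105.0], [298.0, 105.0], [280.0, 116.0]]
blank flat -24.8 [[262.0, 89.0], [297.0, 89.0], [262.0, 106.0], [298.0, 106.0], [280.0, 117.0]]
lid edge [[195.0, 135.0], [362.0, 134.0]]
```

```bash
python3 -c "
from plant import r
print(r.finish_job())"
```

```text
the job is handed in; nothing more can be done
None
```

The job is done and handed in at about 35 s of the 72 s allowed. `finish_job()` returns no verdict, so everything below comes from my own measurements.

**What I did**
- **Knife in:** I took the knife from the small brown rest, tilted it in the grip against the brass sill, and slid it through the notch until about 2 cm was under the lid.
- **Lid:** I levered the lid up and pushed it back until it met its stop, where the force rose to about 4.7 N.
- **Knife back:** I levelled the knife against its rest and set it down.
- **Blank:** I gripped the brass blank across its 45 mm width, let the box floor tilt it to the slope, and released it there.

**Last checks**
- **Lid:** its edge is within 1 px of where the model puts it at 1.95 rad. The wrist pictures show no sign that the hand touched it. By my estimate the hand passed with about 2 mm to spare.
- **Knife:** it lies flat on its rest, with the tip within about 1 mm of where it started.
- **Blank:** its outline is within about 1 px of a blank lying flat, tab up the slope, about 1 mm from the front wall.

**What fell short**
- At 20 N grip the blank did not turn freely, so the wrist force reached about 23 N upward. I eased the grip to 4 N before going on.
- The blank's release gap was up to about 1 mm by calculation.
- My final picture of the blank was refused because the 12-picture limit was reached, so that check rests on numbers alone.
- I did not measure the drill tube, bangle and mallet again at the end. My path kept clear of them.

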